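# Present the large sieve to the air jet

### The arm

A 6-joint arm with a two-finger parallel gripper is mounted at the origin on the work surface. World frame = base frame: x ahead of the robot, y to its left, z up, the work surface at z = 0. Lengths are in m, angles in rad, forces in N, time in s.
With the tool pointing down it reaches from about 0.25 to 0.725 m from the base axis. Payload 4 kg.
Tool frame: the origin (TCP) lies midway between the tips of the shut fingers; the grasp point (between the pads) lies 19 mm behind it; z points along the fingers, x is the direction in which the jaws open and shut, and the axes are right-handed (so a half turn about z gives the same grasp; the last joint's range is limited). The gripper opens to 85 mm and grips with 20 to 120 N. Pads are 22 mm wide; open, the fingers measure 114 mm over their backs; the gripper's body (76 mm by 85 mm) begins 54 mm behind the grasp point. The pads swing forward as they close: fully open they stand 13 mm farther back than shut.
Start: joints at [1.279, 0.241, 0.005, 1.335, 0, 1.571], TCP at [0.144, 0.479, 0.231] pointing down, gripper open.
Joint ranges: [-2.72, 2.72], [-1.05, 1.87], [-1.09, 1.28], [-1.99, 2.15], [-1.42, 1.44], [-3.14, 3.14]. Speed limits (rad/s): [2.79, 2.79, 3.14, 3.14, 3.14, 3.14].

### API

Orientations are given as a unit quaternion [x, y, z, w].
In Python, from workcell import bot, vision, ticket gives the robot as it stands.
- The arm moves only by the tool play_rows, never from a script. Its argument "deltas" is one flat list of numbers, 5 for each row, row after row: the opening, from 0 (shut) to 1 (fully open), then the shift along the tool's x, y, z in units of 60 mm (1.0 is 60 mm), then the turn about the tool's z in degrees. A call has 1 to 12 rows; each row shifts and turns the pose as measured when the row begins, along the tool's axes as they then stand; what a row does not reach is not made up. A row lasts 1/8 s, in which the tool goes at most 62.5 mm and 10.7 degrees, less where a joint would pass 70% of its speed; a pose out of reach is approached as far as the arm can. A call is refused whole if a number of a shift passes 1 or a number of a turn 10.7, either way. A call with a gripper value outside its range is refused whole. The fingers move at their own pace and stop on an object; the grip force is fixed at half the most. Time passes only in rows, so rows that do not move let the fingers close. It gives the time, the measured TCP pose, the force and the opening at its end, in the units of the state.
- bot.get_obs(): the state, without advancing time (a new reading comes with each control period).
- vision.camera(name): name is "scene" or "side" or "wrist"; returns a dict with "color" (400x640x3 uint8, blue, green, red), "intrinsics" (3x3 intrinsics, pixels), "k1" (the pictures are not rectified: a ray, as slopes to the right and down, at radius r is drawn at 1 + k1 r^2 times it, then the intrinsics apply), "rvec" (rotation vector, rad) and "tvec" (3), from world to camera coordinates, as OpenCV has them. Camera axes: x right, y down, z forward; pixel columns grow to the right and rows downward; lengths in m; the calibration is good to about 2 mm. A picture is of the moment at which its call begins. There is no depth.
- ticket.job_done(): hands the job in, once; it reports no verdict.
The state is a dict: "clock": time; "joint_pos": joint angles; "joint_vel": joint speeds; "tau": joint torques, N m; "eef_pos": TCP position; "tool_rot": TCP orientation; "ft_force": force on the tool from outside, world axes, zero at the start; "ft_torque": the same for the moment, N m; "grip_width": finger opening in m.
Only numpy, scipy, OpenCV 4.12 (cv2) and the standard library are available. Lean on these libraries where they do the work, as an engineer would, in place of code of your own. Each camera call takes 0.05 s, during which the arm holds its last target. There are 200 camera calls.

### The job

Blow-off of the large test sieve: first turn the lever of the air valve to half open (45 degrees, midway between lying across the pipe and lying along it). Then draw the large sieve out of the wire rack and turn it so that its mesh stands square to the slanting air nozzle, its middle on the nozzle's line about 8 cm in front of the mouth. The job ends holding: finish with the gripper keeping it still there in mid-air, clear of rack and station, the valve still half open and the other things left where they were.

Things in the scene. Friction and masses are not known exactly. Their poses are not given: they have to be found in the camera images.
- valve (a joint): Ball-valve lever on a vertical stem, rad: 0 = shut (lever square to the pipe, pointing from the stem along the station's -x), pi/2 = fully open (along the pipe, pointing along the station's -y, away from the nozzle); half open = 0.785. Grows counter-clockwise seen from above. Stops at both ends; dry friction of about 0.3 N m holds it where it is left, no spring.
- valve_axis (a point): Point on the valve stem's vertical axis at the height of the lever's middle, 97 mm above the table; fixed to the station, its axes are the station's (z up, y along the pipe). The lever reaches 100 mm from this axis.
- lever_grip (a point): Centre of the lever's black sleeve, 68 mm from the stem axis; it moves with the lever. The sleeve is 68 mm long, 18 mm wide (level, across the lever) and 10 mm thick (vertical); its free space below is over 80 mm. The lever can be pinched across its width from above. Its x axis points from the grip to the stem.
- station: Air blow-off station, fixed: base plate 110 x 310 mm; pipe along y, 60 mm high, from the nozzle's hose (y = 0) past the brass valve (y = -140 mm) to y = -250 mm; regulator 110 mm high behind that end. Origin on the table under the hose's foot; the grey hose arches over to the station's -x, 295 mm high at most. In front (x -225 to -65, y +-100 mm) an empty steel tray, 20 mm high. z up.
- nozzle: Tip of the air nozzle, part of the station: origin at the centre of its round mouth, 235 mm above the table, 60 mm in front (-x) of the station's origin; its own x axis points along the air jet, out of the mouth, slanting 35 degrees below level towards the station's -x. The cone is 45 mm long, 9 to 19 mm thick.
- rack: Wire rack fixed to the table, 300 mm long (its x axis) and 90 mm wide: two rails carry the drums, pairs of wire hoops 67 mm high form three slots across it, at x = -95, 0 and +95 mm, 46 mm between hoops. Origin on the table under its middle.
- sieve_center (a point): Centre of the large test sieve (biggest of the three drums in the rack, in any slot): open steel drum 100 mm in diameter, 40 mm deep, wall 4 mm, mesh across its middle, 0.15 to 0.27 kg. x = drum axis, level at the start, along the rack; centre 61, rim top 111 mm above the table. Pinch the top of the rim across the 40 mm depth (fingers close along x); raised 70 mm it clears the hoops.
- sieve: The large sieve itself; origin and axes as sieve_center.
- small_sieve_center (a point): Centre of a smaller sieve in the rack, 75 mm in diameter, 40 mm deep; leave alone.
- pan_center (a point): Centre of a sieve pan with a closed bottom in the rack, 75 mm in diameter, 40 mm deep; leave alone.
- bowl: Steel bowl, 140 mm wide, 55 mm high, loose; leave alone. Origin under its middle.
- mortar: White mortar with its pestle, 112 mm wide, about 135 mm high, loose; leave alone. Origin under its middle.
- jar: White jar, 64 mm wide, 105 mm high, loose; leave alone. Origin under its middle.
- amber_jar: Amber jar, 56 mm wide, 100 mm high, loose; leave alone. Origin under its middle.
- brush: Sieve brush 160 mm long, 25 mm high at most, lying loose in the catch tray; leave alone.
Things that resemble listed ones, but are neither listed nor needed, are in the scene too. What is shaped like the sieve but orange or purple is not meant.

How it is judged:
By the outcome, as a careful person would: the job done as asked, in the order asked, and still so for the second after the job is handed in, while the arm keeps its last pose, push and grip.
It also fails if it takes over 58 s, if anything falls off the work surface, if the arm or the gripper's body presses on something with over 40 N, if the wrist force passes 120 N, or if a joint passes its speed limit or range.

## Working session

There is one attempt and no reset: what is moved stays moved. The work goes in short steps, Python scripts to look and compute and a tool call to move; the robot and the scene stay as the last step left them, time stands still between calls to the robot, and variables do not carry over. Pictures are saved under pics/ and viewed, about 8 in all and at most 12, crops included, and the job is handed in when it is done.

Besides the shell and the picture viewer there is one more tool, called as name(argument=value, ...), one argument or row to a line, values as JSON. play_rows: Moves the arm, as the interface text tells. Its arguments: {"type":"object","properties":{"deltas":{"type":"array"}},"required":["deltas"]}

```bash
mkdir -p pics; ls; cat > h.py <<'E'
import numpy as np,cv2
from scipy.spatial.transform import Rotation as R
from workcell import bot,vision,ticket
def cam(n,save=None):
    c=vision.camera(n)
    if save: cv2.imwrite('pics/'+save,c['color'])
    c={k:(np.array(v,float) if k!='color' else v) for k,v in c.items()}
    return c
def proj(c,P):
    P=np.atleast_2d(P).astype(float); d=np.array([float(c['k1']),0,0,0])
    return cv2.projectPoints(P,c['rvec'],c['tvec'],c['intrinsics'],d)[0][:,0]
def ray(c,uv):
    u=cv2.undistortPoints(np.array(uv,float).reshape(-1,1,2),c['intrinsics'],np.array([float(c['k1']),0,0,0]))[:,0]
    M=cv2.Rodrigues(c['rvec'])[0]; o=-M.T@c['tvec'].ravel()
    return o,np.c_[u,np.ones(len(u))]@M
def atz(c,uv,z):
    o,d=ray(c,uv); z=np.broadcast_to(z,len(d))
    return o+d*((z-o[2])/d[:,2])[:,None]
E
python3 - <<'E'
from h import *
import pickle
a={n:cam(n,n+'0.png') for n in('scene','side')}
pickle.dump(a,open('c0.pkl','wb'))
for n in a: print(n,a[n]['rvec'].ravel(),a[n]['tvec'].ravel(),a[n]['k1'],ray(a[n],[[320,200]]))
o=bot.get_obs(); print(o['eef_pos'],o['tool_rot'],o['clock'])
E
```

```text
pics
scene [ 1.0293774   2.27877765 -1.18711912] [ 0.34289421 -0.07250356  1.52658169] -0.013776577248773281 (array([1.18804969, 0.60460924, 0.82235664]), array([[-0.59926686, -0.54648051, -0.58515807]]))
side [ 2.16017362 -0.28075167  0.15101535] [-0.48231157  0.16982166  1.67514847] -0.15014881643603245 (array([ 0.13381162, -1.36289054,  1.09188373]), array([[ 0.22313668,  0.78194998, -0.58246604]]))
[0.14367459 0.47832324 0.23049603] [ 8.02414321e-01  5.96766579e-01 -7.65024452e-04  5.67491344e-04] 0.1
```

View pics/scene0.png

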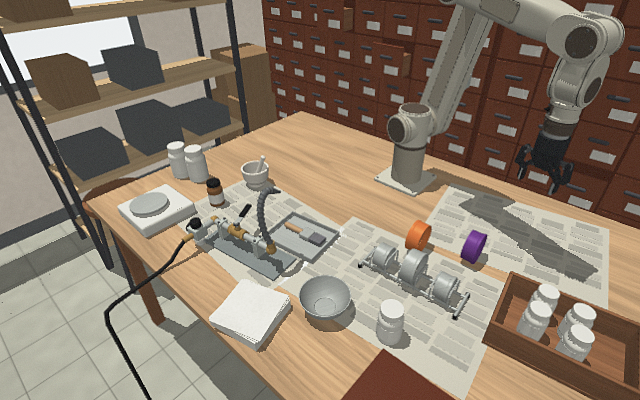

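View pics/side0.png

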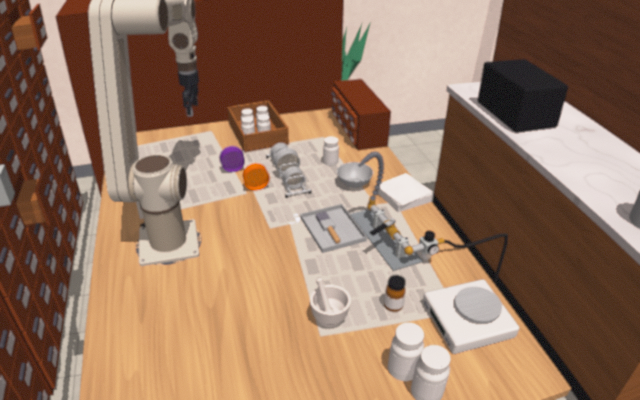

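The scene view shows the rack drums at about (382,255), (413,268) and (445,288), and the valve with a black lever at about (243,215). Orange (418,235) and purple (473,246) are decoys. The side view shows the rack at (287,165) and the lever at (377,230). Next is a close crop of both areas.

```bash
python3 - <<'E'
import cv2,numpy as np
s=cv2.imread('pics/scene0.png');d=cv2.imread('pics/side0.png')
f=lambda i,x,y,w,h,k:cv2.resize(i[y:y+h,x:x+w],(w*k,h*k),interpolation=cv2.INTER_CUBIC)
a=np.hstack([f(s,180,180,170,100,0+5)[:, :][:500]]) 
A=f(s,180,180,160,100,5); 
B=f(s,350,225,130,100,4); 
cv2.imwrite('pics/c1.png',f(s,180,180,160,110,5))
row1=np.hstack([f(s,350,225,130,100,3),np.zeros((300,10,3),np.uint8),f(d,260,130,100,75,4)])
print(row1.shape)
row2=f(d,295,145,150,125,2)
cv2.imwrite('pics/c2.png',np.vstack([f(s,350,225,130,100,4),]) if 0 else cv2.copyMakeBorder(row1,0,0,0,0,0))
E
```

```text
(300, 800, 3)
```

View pics/c1.png

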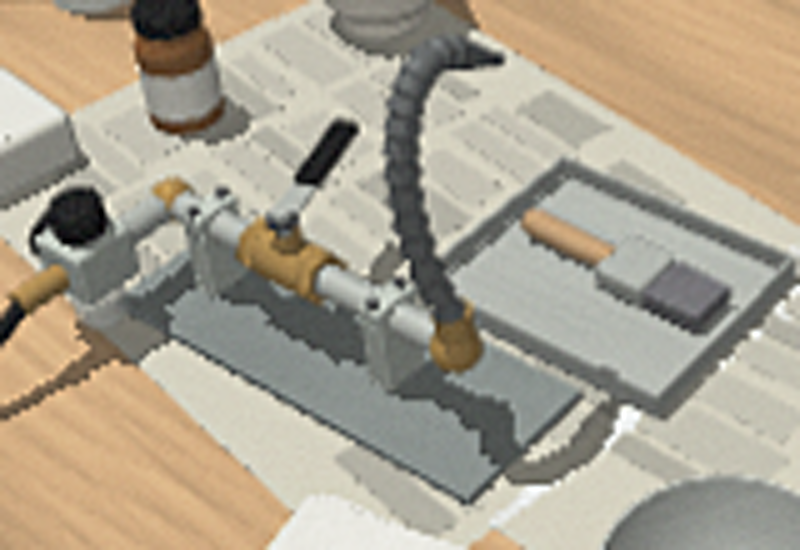

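View pics/c2.png

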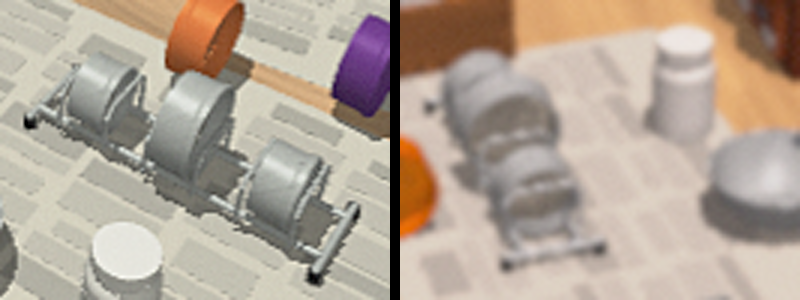

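Middle drum (crop (195,125), scene (414,267)) is clearly the largest. The small ones are at its left and right, and orange and purple are ruled out. The lever looks near shut, running from the stem (237,223) to the tip (249,204). Next I fit the station and rack.

```bash
cat > fit.py <<'E'
from h import *
import pickle
from scipy.optimize import least_squares
a=pickle.load(open('c0.pkl','rb')); S,D=a['scene'],a['side']
p5=lambda x,y:((x+.5)/5-.5+180,(y+.5)/5-.5+180)
obs=[((-.225,-.1,.02),p5(565,160)),((-.225,.1,.02),p5(795,260)),((-.065,.1,.02),p5(662,408)),
((0,-.14,.097),p5(286,213)),((-.06,0,.235),p5(502,60)),((0,0,.06),p5(455,345))]
P=np.array([o[0] for o in obs]);U=np.array([o[1] for o in obs])
def T(v,P): c,s=np.cos(v[2]),np.sin(v[2]); return np.c_[v[0]+c*P[:,0]-s*P[:,1],v[1]+s*P[:,0]+c*P[:,1],P[:,2]]
g=min((least_squares(lambda v:(proj(S,T(v,P))-U).ravel(),[.5,.0,y],loss='soft_l1') for y in np.arange(-3,3,.7)),key=lambda r:r.cost)
v=g.x;print('station',v,'res',np.round(g.fun.reshape(-1,2),1).tolist())
print('axis',T(v,P[3:5]),'lever tip',atz(S,[p5(350,124)],.1),'sleeve start',atz(S,[p5(308,183)],.1))
print('side nozzle/axis/tip px',proj(D,T(v,P[[4,3,0,1,2]])))
p3=lambda x,y:((x+.5)/3-.5+350,(y+.5)/3-.5+225); q=lambda x,y:((x-410+.5)/4-.5+260,(y+.5)/4-.5+130)
for z in(.0,.01,.02): print(z,'ends',atz(S,[p3(30,121),p3(352,208),p3(315,278)],z)[:,:2].round(4).tolist(),atz(D,[q(508,265),q(600,248),q(432,105)],z)[:,:2].round(4).tolist())
# drum top points
print('drum tops z.111',atz(S,[p3(206,75)],.111),'small tops ~',atz(S,[p3(105,58),p3(297,145)],.098))
E
python3 fit.py
```

```text
station [ 0.69207607 -0.04961995  0.11019044] res [[0.4, -0.8], [1.0, -0.1], [-1.0, -1.5], [-0.4, 0.6], [-0.3, 0.3], [0.4, 0.7]]
axis [[ 0.70747153 -0.18877087  0.097     ]
 [ 0.63243996 -0.056218    0.235     ]] lever tip [[ 0.62071142 -0.23015215  0.1       ]] sleeve start [[ 0.67887922 -0.20067666  0.1       ]]
side nozzle/axis/tip px [[358.16841662 164.65358169]
 [391.6479337  219.5734518 ]
 [321.29710123 247.00857435]
 [299.91469743 211.90797257]
 [341.83366147 202.28745459]]
0.0 ends [[0.5201, 0.1569], [0.4111, 0.4526], [0.5072, 0.4609]] [[0.4301, 0.1621], [0.5197, 0.1674], [0.4144, 0.4674]]
0.01 ends [[0.5282, 0.1623], [0.4205, 0.4545], [0.5155, 0.4627]] [[0.4274, 0.1481], [0.5162, 0.1534], [0.4118, 0.4507]]
0.02 ends [[0.5364, 0.1678], [0.43, 0.4563], [0.5238, 0.4644]] [[0.4246, 0.1342], [0.5126, 0.1393], [0.4093, 0.4339]]
drum tops z.111 [[0.45577048 0.30525664 0.111     ]] small tops ~ [[0.48537207 0.21461823 0.098     ]
 [0.4684849  0.40473875 0.098     ]]
```

Fit results:
- **Valve axis:** (0.707,-0.189). The lever now sits at about 19°, reach 96 mm (100 mm given).
- **Nozzle:** residuals under 1.5 px.
- **Rack and sieve:** rack middle at about (0.47,0.308), large sieve in the middle slot.

Rows can't tilt the tool directly, but the sieve needs a 35° tilt. I'll check in free space, high up, what the arm does at the edge of its reach.

play_rows(
  deltas=[1,0,0,-1,0,1,0,0,-1,0,1,1,0,0,0,1,1,0,0,0,1,1,0,0,0,1,1,0,0,0,1,1,0,0,0,1,1,0,0,0],
)

```text
clock: 1.1
eef_pos: [0.1902, 0.6331, 0.3416]
tool_rot: [0.8, 0.595, -0.057, 0.043]
ft_force: [-0.7, -1.2, 0.7]
grip_width: 0.0857
```

```bash
cat > st.py <<'E'
from h import *
o=bot.get_obs(); r=R.from_quat(o['tool_rot']).as_matrix()
print('t',o['clock'],'p',np.round(o['eef_pos'],4),'q',np.round(o['joint_pos'],3),'w',round(o['grip_width'],4),'F',np.round(o['ft_force'],1))
print('x',r[:,0].round(3),'y',r[:,1].round(3),'z',r[:,2].round(3))
E
python3 st.py
```

```text
t 1.1 p [0.1902 0.6331 0.3416] q [ 1.279  0.84   1.275  2.149 -0.     1.571] w 0.0857 F [-0.7 -1.2  0.7]
x [ 0.285  0.948 -0.143] y [ 0.958 -0.288  0.   ] z [-0.041 -0.137 -0.99 ]
```

The edge of reach does tilt the tool: 8° inward here, with q3 and q4 at their limits. I need 35° outward, so I'll try the inner limit.

play_rows(
  deltas=[1,-1,0,0,0,1,-1,0,0,0,1,-1,0,0,0,1,-1,0,0,0,1,-1,0,0,0,1,-1,0,0,0],
)

```text
clock: 1.85
eef_pos: [0.0945, 0.3146, 0.3715]
tool_rot: [0.799, 0.594, -0.078, 0.058]
ft_force: [0.9, 0.2, 0.7]
grip_width: 0.0858
```

```bash
python3 st.py
```

```text
t 1.85 p [0.0945 0.3146 0.3715] q [1.279 0.033 0.103 1.834 0.    1.571] w 0.0858 F [0.9 0.2 0.7]
x [ 0.282  0.94  -0.192] y [ 0.958 -0.288 -0.   ] z [-0.055 -0.184 -0.981]
```

play_rows(
  deltas=[1,-1,0,0,0,1,-1,0,0,0],
)

```text
clock: 2.1
eef_pos: [0.0593, 0.1974, 0.3945]
tool_rot: [0.799, 0.594, -0.078, 0.058]
ft_force: [1.1, 0.2, 0.5]
grip_width: 0.0857
```

```bash
python3 st.py
```

```text
t 2.1 p [0.0593 0.1974 0.3945] q [ 1.279 -0.206 -0.052  1.92   0.     1.571] w 0.0857 F [1.1 0.2 0.5]
x [ 0.282  0.94  -0.193] y [ 0.958 -0.288 -0.   ] z [-0.056 -0.185 -0.981]
```

No limit reached yet. Pushing upward here should drive q4 to its upper limit, which would tilt the tool outward.

play_rows(
  deltas=[1,0,0,-1,0,1,0,0,-1,0,1,0,0,-1,0,1,0,0,-1,0,1,0,0,-1,0],
)

```text
clock: 2.72
eef_pos: [0.0764, 0.2545, 0.5213]
tool_rot: [0.802, 0.596, -0.034, 0.025]
ft_force: [-0.9, 0.0, 0.8]
grip_width: 0.0858
```

```bash
python3 st.py
```

```text
t 2.725 p [0.0764 0.2545 0.5213] q [ 1.279 -0.083  0.41   2.149  0.     1.571] w 0.0858 F [-0.9  0.   0.8]
x [ 0.287  0.954 -0.085] y [ 0.958 -0.288 -0.   ] z [-0.024 -0.081 -0.996]
```

It works: pushing up against the q4 limit turns the tool outward, from -10.7° to -4.9°. I'll continue to about 0° for the valve.

play_rows(
  deltas=[1,0,0,-1,0],
)

```text
clock: 2.85
eef_pos: [0.0793, 0.2641, 0.5338]
tool_rot: [0.802, 0.597, -0.018, 0.013]
ft_force: [0.3, 0.2, -0.0]
grip_width: 0.0855
```

```bash
python3 st.py
```

```text
t 2.85 p [0.0793 0.2641 0.5338] q [ 1.279 -0.079  0.454  2.149  0.     1.571] w 0.0855 F [ 0.3  0.2 -0. ]
x [ 0.287  0.957 -0.045] y [ 0.958 -0.288 -0.   ] z [-0.013 -0.043 -0.999]
```

play_rows(
  deltas=[1,0,0,-0.5,0],
)

```text
clock: 2.98
eef_pos: [0.0804, 0.2678, 0.5405]
tool_rot: [0.802, 0.597, -0.01, 0.007]
ft_force: [0.2, -0.3, -0.5]
grip_width: 0.0856
```

```bash
python3 st.py
```

```text
t 2.975 p [0.0804 0.2678 0.5405] q [ 1.279 -0.08   0.475  2.149  0.     1.571] w 0.0856 F [ 0.2 -0.3 -0.5]
x [ 0.288  0.957 -0.024] y [ 0.958 -0.288 -0.   ] z [-0.007 -0.023 -1.   ]
```

```bash
cat > plan.py <<'E'
from h import *
def plan(wps,turn,grip,step=.057,p=None,M=None,tmax=10.5):
    """wps: world points of TCP; turn total deg spread over all rows; prints rounded rows"""
    o=bot.get_obs(); p=np.array(o['eef_pos']) if p is None else p; M=R.from_quat(o['tool_rot']).as_matrix() if M is None else M
    L=[p]+[np.array(w,float) for w in wps]; pts=[]
    n=[int(np.ceil(np.linalg.norm(b-a)/step-1e-6)) for a,b in zip(L,L[1:])]
    for a,b,k in zip(L,L[1:],n): pts+=[a+(b-a)*(i+1)/k for i in range(k)]
    while abs(turn)/len(pts)>tmax: pts.append(pts[-1])
    rows=[];dt=round(turn/len(pts),1)
    for q in pts:
        s=np.round(M.T@(q-p)/.06,2); rows.append([grip,*s.tolist(),dt]); p=p+M@s*.06; M=M@R.from_euler('z',dt,degrees=True).as_matrix()
    for i in range(0,len(rows),12): print([x for r in rows[i:i+12] for x in r])
    print('end',p.round(3),M[:,0].round(3)); return p,M
E
python3 -c "
from plan import *
plan([(.45,-.15,.42),(.646,-.218,.26)],137.8,1)"
```

```text
[1, -0.44, 0.72, 0.19, 8.6, 1, -0.33, 0.77, 0.2, 8.6, 1, -0.21, 0.82, 0.19, 8.6, 1, -0.08, 0.84, 0.19, 8.6, 1, 0.04, 0.84, 0.2, 8.6, 1, 0.17, 0.83, 0.19, 8.6, 1, 0.29, 0.79, 0.19, 8.6, 1, 0.4, 0.74, 0.19, 8.6, 1, 0.51, 0.67, 0.2, 8.6, 1, 0.61, 0.59, 0.19, 8.6, 1, 0.68, 0.49, 0.19, 8.6, 1, 0.69, -0.04, 0.54, 8.6]
[1, 0.68, -0.15, 0.53, 8.6, 1, 0.65, -0.24, 0.54, 8.6, 1, 0.6, -0.33, 0.53, 8.6, 1, 0.55, -0.42, 0.53, 8.6]
end [ 0.646 -0.218  0.26 ] [ 0.433 -0.901  0.018]
```

play_rows(
  deltas=[1,0,0,-0.6,0,1,-0.4,0.7,0.2,8.6,1,-0.3,0.8,0.2,8.6,1,-0.2,0.8,0.2,8.6,1,-0.1,0.8,0.2,8.6,1,0.05,0.8,0.2,8.6,1,0.2,0.8,0.2,8.6,1,0.3,0.8,0.2,8.6,1,0.4,0.7,0.2,8.6,1,0.5,0.7,0.2,8.6,1,0.6,0.6,0.2,8.6],
)

```text
clock: 4.35
eef_pos: [0.4168, -0.1103, 0.4241]
tool_rot: [0.992, -0.13, 0.002, -0.002]
ft_force: [0.1, 0.5, -0.4]
grip_width: 0.0853
```

```bash
python3 st.py; python3 -c "
from plan import *
M=R.from_quat(bot.get_obs()['tool_rot']).as_matrix();a=np.degrees(np.arctan2(M[1,0],M[0,0]));print(a)
plan([(.646,-.218,.25)],a+64.5,1)"
```

```text
t 4.35 p [ 0.4168 -0.1103  0.4241] q [-0.263  0.103  0.335  1.799  0.005  1.568] w 0.0853 F [ 0.1  0.5 -0.4]
x [ 0.966 -0.257  0.003] y [-0.257 -0.966 -0.005] z [ 0.005  0.004 -1.   ]
-14.899220200190781
[1, 0.69, 0.13, 0.49, np.float64(8.3), 1, 0.7, 0.02, 0.48, np.float64(8.3), 1, 0.7, -0.07, 0.49, np.float64(8.3), 1, 0.68, -0.17, 0.48, np.float64(8.3), 1, 0.65, -0.28, 0.49, np.float64(8.3), 1, 0.6, -0.36, 0.48, np.float64(8.3)]
end [ 0.646 -0.218  0.25 ] [ 0.427 -0.904 -0.002]
```

play_rows(
  deltas=[1,0.7,0.1,0.5,8.3,1,0.7,0,0.5,8.3,1,0.7,-0.1,0.5,8.3,1,0.7,-0.2,0.5,8.3,1,0.65,-0.3,0.5,8.3,1,0.6,-0.35,0.5,8.3,1,0,0,0,0],
)

```text
clock: 5.22
eef_pos: [0.6553, -0.2231, 0.2306]
tool_rot: [0.835, -0.55, -0.005, -0.002]
ft_force: [-0.7, -0.4, -0.7]
grip_width: 0.0854
```

```bash
python3 st.py; python3 - <<'E'
from h import *
import pickle
c=cam('wrist'); pickle.dump(c,open('cw1.pkl','wb')); i=c['color'].copy()
M=cv2.Rodrigues(c['rvec'])[0]; print('cam',(-M.T@c['tvec'].ravel()).round(3),M[2].round(3))
for P,col in(((.7075,-.1888,.097),(0,0,255)),((.646,-.218,.1),(0,255,0)),((.6207,-.2302,.1),(255,0,0)),((.632,-.056,.235),(0,255,255))):
    u=proj(c,P)[0]; print(u); cv2.circle(i,tuple(int(round(t)) for t in np.clip(u,-999,999)),5,col,1)
cv2.imwrite('pics/w1.png',i)
E
```

```text
t 5.225 p [ 0.6553 -0.2231  0.2306] q [-0.331  0.664  0.66   1.575  0.006  2.406] w 0.0854 F [-0.7 -0.4 -0.7]
x [ 0.394 -0.919 -0.01 ] y [-0.919 -0.394  0.002] z [-0.006  0.008 -1.   ]
cam [ 0.727 -0.195  0.372] [-0.28  -0.11  -0.954]
[309.43451168 125.26880115]
[312.71294641 195.9719    ]
[314.15572843 222.19662717]
[ -7.11597143 176.94715633]
```

View pics/w1.png

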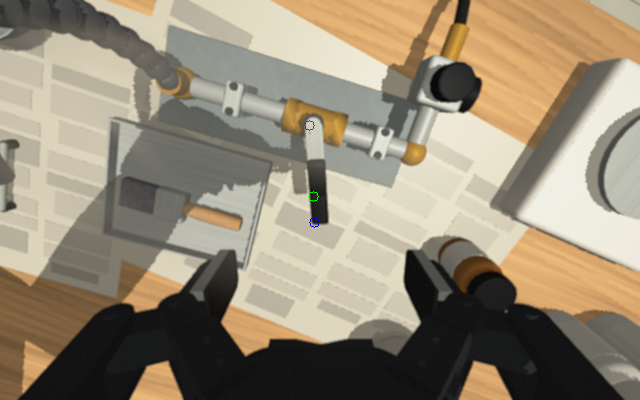

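The stem is at (313,125), the sleeve runs from (316,160) to (320,222), and the amber jar is near (475,270). My fit is a few px off, so I'll refine.

```bash
python3 - <<'E'
from h import *
import pickle
c=pickle.load(open('cw1.pkl','rb'))
s,a,t=atz(c,[[313,124],[316.5,161],[320,222]],.102)
print(s,a,t,np.linalg.norm((t-s)[:2]),np.linalg.norm((a-s)[:2]))
for q in(a,t): print('lever ang',np.degrees(np.arctan2(*(q-s)[1::-1][:2]))%360)
print('t-a',np.degrees(np.arctan2(*(t-a)[1::-1]))%360)
e=atz(c,[[232,98],[383,143]],.075);d=(e[0]-e[1]);print('pipe yaw',np.degrees(np.arctan2(-d[0],d[1])),e)
e=atz(c,[[170,26],[425,105]],.004);d=(e[0]-e[1]);print('plate edge yaw',np.degrees(np.arctan2(-d[0],d[1])))
# tray corners z .02: outer
e=atz(c,[[112,118],[272,162],[245,268],[103,232]],.02);print('tray',e[:,:2].round(4).tolist())
print('amber cap', atz(c,[[492,291]],.1))
E
```

```text
[ 0.71017933 -0.1914709   0.102     ] [ 0.68006538 -0.20770487  0.102     ] [ 0.62403924 -0.23529929  0.102     ] 0.09664907882521408 0.03421099664630617
lever ang 208.32843556696764
lever ang 206.96716073636014
t-a 206.22152029307009
pipe yaw 7.09199706480253 [[ 0.69999191 -0.10836335  0.075     ]
 [ 0.71938825 -0.26426404  0.075     ]]
plate edge yaw 7.167983719481551
tray [[0.6169, 0.0333], [0.6428, -0.1614], [0.4871, -0.1785], [0.4624, 0.0162]]
amber cap [[ 0.6233099 -0.4422386  0.1      ]]
```

```bash
python3 -c "
from plan import *
plan([(.650,-.2227,.13),(.650,-.2227,.077)],-3.6,0.5)"
```

```text
[0.5, -0.01, 0.04, 0.87, -1.2, 0.5, -0.01, 0.04, 0.86, -1.2, 0.5, 0.0, 0.0, 0.89, -1.2]
end [ 0.65  -0.222  0.077] [ 0.452 -0.892 -0.007]
```

play_rows(
  deltas=[0.5,0,0.05,0.8,-1.8,0.5,0,0.05,0.6,-1.8,0.5,0,0,0,0],
)

```text
clock: 5.65
eef_pos: [0.6501, -0.2242, 0.156]
tool_rot: [0.853, -0.521, 0.002, -0.004]
ft_force: [-0.2, 0.1, 0.9]
grip_width: 0.0426
```

```bash
python3 st.py; python3 -c "
from plan import *
plan([(.650,-.2227,.077)],0,0.5)"
```

```text
t 5.65 p [ 0.6501 -0.2242  0.156 ] q [-0.335  0.655  0.451  1.362  0.006  2.332] w 0.0426 F [-0.2  0.1  0.9]
x [ 0.457 -0.89  -0.   ] y [-0.89  -0.457 -0.009] z [ 0.008  0.004 -1.   ]
[0.5, -0.01, 0.0, 0.66, 0.0, 0.5, -0.01, 0.0, 0.66, 0.0]
end [ 0.65  -0.223  0.077] [ 0.457 -0.89  -0.   ]
```

play_rows(
  deltas=[0.5,-0.01,0,0.66,0,0.5,-0.01,0,0.62,0,0.5,0,0,0,0,0,0,0,0,0,0,0,0,0,0,0,0,0,0,0],
)

```text
clock: 6.4
eef_pos: [0.6551, -0.2219, 0.0966]
tool_rot: [0.854, -0.519, 0.011, -0.007]
ft_force: [2.1, 0.5, -11.4]
grip_width: 0.0159
```

```bash
python3 st.py
```

```text
t 6.4 p [ 0.6551 -0.2219  0.0966] q [-0.33   0.679  0.339  1.205  0.008  2.333] w 0.0159 F [  2.1   0.5 -11.4]
x [ 0.46  -0.888  0.012] y [-0.887 -0.46  -0.023] z [ 0.026 -0.    -1.   ]
```

It stopped 20 mm high with a downward force on the tool. Looking.

```bash
python3 - <<'E'
from h import *
c=cam('wrist');s=cam('scene')
f=lambda i,x,y,w,h,k:cv2.resize(i[y:y+h,x:x+w],(w*k,h*k),interpolation=cv2.INTER_CUBIC)
cv2.imwrite('pics/w2.png',np.hstack([cv2.resize(c['color'],None,fx=.625,fy=.625,interpolation=cv2.INTER_AREA)[:, :],f(s['color'],190,165,80,50,5)]))
E
```

```text
(no output)
```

View pics/w2.png

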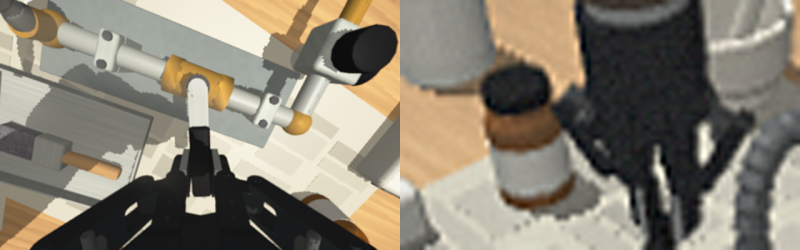

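It was just a shortfall from rows not tracking fully. The fingers straddle the sleeve, gripped at the tips only. Open, go lower, re-grip.

play_rows(
  deltas=[0.5,0,0,0,0,0.5,0,0,0,0,0.5,-0.03,0.05,0.3,0,0.5,0,0,0.1,0,0.5,0,0,0,0],
)

```text
clock: 7.12
eef_pos: [0.659, -0.2258, 0.0812]
tool_rot: [0.853, -0.521, 0.021, -0.008]
ft_force: [0.4, 1.2, 0.4]
grip_width: 0.043
```

```bash
python3 st.py
```

```text
t 7.125 p [ 0.659  -0.2258  0.0812] q [-0.333  0.685  0.306  1.148  0.007  2.334] w 0.043 F [0.4 1.2 0.4]
x [ 0.456 -0.889  0.027] y [-0.889 -0.457 -0.036] z [ 0.044 -0.008 -0.999]
```

play_rows(
  deltas=[0.5,-0.06,0.12,0.08,0,0.5,0,0,0,0,0,0,0,0,0,0,0,0,0,0,0,0,0,0,0,0,0,0,0,0],
)

```text
clock: 7.88
eef_pos: [0.6507, -0.2251, 0.0778]
tool_rot: [0.854, -0.52, 0.021, -0.009]
ft_force: [-1.4, -0.1, 2.0]
grip_width: 0.0171
```

```bash
python3 st.py
```

```text
t 7.875 p [ 0.6507 -0.2251  0.0778] q [-0.337  0.671  0.271  1.127  0.008  2.328] w 0.0171 F [-1.4 -0.1  2. ]
x [ 0.459 -0.888  0.027] y [-0.887 -0.459 -0.037] z [ 0.045 -0.007 -0.999]
```

Gripped (17 mm). Turning the lever about 25° counter-clockwise in arc steps.

play_rows(
  deltas=[0,0.07,0,0,-3.6,0,0.07,0,0,-3.6,0,0.07,0,0,-3.6,0,0.07,0,0,-3.6,0,0.07,0,0,-3.6,0,0.07,0,0,-3.6,0,0,0,0,0],
)

```text
clock: 8.75
eef_pos: [0.6669, -0.2441, 0.0779]
tool_rot: [0.937, -0.349, 0.022, -0.007]
ft_force: [-0.9, 0.2, 1.7]
grip_width: 0.0167
```

```bash
cat >> st.py <<'E'
a=np.degrees(np.arctan2(r[1,0],r[0,0]));g=np.array(o['eef_pos'])-.019*r[:,2];d=g-[.711,-.192,0]
print('yaw',a,'lever by yaw',a+90+180,'by pos',np.degrees(np.arctan2(d[1],d[0]))%360,np.hypot(d[0],d[1]),'tilt',np.degrees(np.arccos(-r[2,2])))
E
python3 st.py
```

```text
t 8.75 p [ 0.6669 -0.2441  0.0779] q [-0.357  0.715  0.353  1.165  0.015  1.927] w 0.0167 F [-0.9  0.2  1.7]
x [ 0.756 -0.654  0.036] y [-0.653 -0.756 -0.029] z [ 0.046 -0.002 -0.999]
yaw -40.88540714440888 lever by yaw 229.11459285559113 by pos 229.17093674578967 0.06879136693168438 tilt 2.662514092260156
```

play_rows(
  deltas=[0,0.06,0,0,-3,0,0,0,0,0],
)

```text
clock: 9.0
eef_pos: [0.6697, -0.2462, 0.0779]
tool_rot: [0.945, -0.325, 0.022, -0.007]
ft_force: [0.1, -0.1, 0.1]
grip_width: 0.0169
```

```bash
python3 st.py
```

```text
t 9.0 p [ 0.6697 -0.2462  0.0779] q [-0.359  0.722  0.366  1.172  0.015  1.875] w 0.0169 F [ 0.1 -0.1  0.1]
x [ 0.787 -0.615  0.037] y [-0.615 -0.788 -0.028] z [ 0.047 -0.001 -0.999]
yaw -37.99806275755653 lever by yaw 232.00193724244346 by pos 232.07506893269309 0.0686813196617314 tilt 2.670162895294842
```

play_rows(
  deltas=[0.4,0,0,0,0,0.5,0,0,0,0,0.5,0,0,-0.5,0,0.5,0,0,-1,0,0.8,0,0,-1,0,1,0,0,-1,0,1,0,0,0,0],
)

```text
clock: 9.88
eef_pos: [0.6594, -0.2473, 0.2925]
tool_rot: [0.944, -0.328, 0.023, -0.005]
ft_force: [-0.5, -0.8, 1.3]
grip_width: 0.0852
```

```bash
python3 st.py; python3 - <<'E'
from plan import *
import pickle
c=cam('wrist','w3.png'); pickle.dump(c,open('cw3.pkl','wb'))
plan([(.5,-.15,.33),(.42,.15,.33),(.455,.30,.27)],-130,1)
E
```

```text
t 9.875 p [ 0.6594 -0.2473  0.2925] q [-0.364  0.653  0.798  1.67   0.011  1.876] w 0.0852 F [-0.5 -0.8  1.3]
x [ 0.784 -0.62   0.04 ] y [-0.619 -0.785 -0.024] z [ 0.046 -0.006 -0.999]
yaw -38.34697914425938 lever by yaw 231.65302085574064 by pos 226.45785262910158 0.07619019094295575 tilt 2.6829036746198405
[1, -0.76, 0.09, -0.2, -10.0, 1, -0.77, -0.05, -0.2, -10.0, 1, -0.74, -0.17, -0.2, -10.0, 1, -0.71, -0.31, -0.2, -10.0, 1, -0.2, -0.84, -0.01, -10.0, 1, -0.04, -0.86, -0.01, -10.0, 1, 0.1, -0.86, -0.02, -10.0, 1, 0.25, -0.82, -0.01, -10.0, 1, 0.38, -0.77, -0.01, -10.0, 1, 0.52, -0.69, -0.01, -10.0, 1, 0.82, -0.24, 0.33, -10.0, 1, 0.85, -0.09, 0.34, -10.0]
[1, 0.85, 0.06, 0.34, -10.0]
end [0.455 0.3   0.27 ] [-0.029  1.    -0.005]
```

View pics/w3.png

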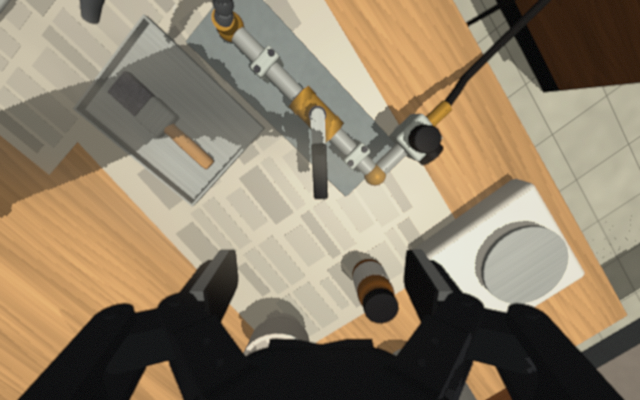

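Lever released, from stem (318,117) to tip (320,196). The pipe posts are at (264,61) and (357,156). Checking the angle while I move on.

```bash
python3 - <<'E'
from h import *
import pickle
c=pickle.load(open('cw3.pkl','rb'))
s,a,t=atz(c,[[318,115],[319,146],[320.5,196]],.102)
ang=lambda d:np.degrees(np.arctan2(d[1],d[0]))%360
e=atz(c,[[264,61],[357,156]],.075);y=e[0]-e[1]
print(s,t,np.linalg.norm(t-s),ang(t-s),ang(t-a),'pipe yaw',ang(y)-90)
e=atz(c,[[148,17],[272,128],[193,202],[80,106]],.02);print('tray',e[:,:2].round(4).tolist())
E
```

```text
[ 0.70962561 -0.19272087  0.102     ] [ 0.65334194 -0.26832614  0.102     ] 0.09425501669914016 233.33448832593723 233.2868361140106 pipe yaw 7.066589827553571
tray [[0.618, 0.0315], [0.6503, -0.1677], [0.488, -0.1758], [0.468, 0.0143]]
```

play_rows(
  deltas=[1,-0.75,0.1,-0.2,-10,1,-0.75,-0.05,-0.2,-10,1,-0.75,-0.2,-0.2,-10,1,-0.7,-0.3,-0.2,-10,1,-0.2,-0.85,0,-10,1,-0.05,-0.85,0,-10,1,0.1,-0.85,0,-10,1,0.25,-0.8,0,-10,1,0.4,-0.75,0,-10,1,0.5,-0.7,0,-10,1,0.8,-0.25,0.3,-10],
)

```text
clock: 11.3
eef_pos: [0.4061, 0.2011, 0.2885]
tool_rot: [0.795, 0.606, 0.004, 0.004]
ft_force: [1.3, 0.3, -0.9]
grip_width: 0.0853
```

```bash
python3 st.py; python3 -c "
from plan import *
M=R.from_quat(bot.get_obs()['tool_rot']).as_matrix();a=np.degrees(np.arctan2(M[1,0],M[0,0]))
plan([(.455,.30,.26)],float(a-92),1)"
```

```text
t 11.3 p [0.4061 0.2011 0.2885] q [ 0.464  0.122  0.006  1.447 -0.006  0.733] w 0.0853 F [ 1.3  0.3 -0.9]
x [0.266 0.964 0.001] y [ 0.964 -0.266  0.011] z [ 0.011 -0.002 -1.   ]
yaw 74.59703914756525 lever by yaw 344.5970391475653 by pos 127.81495193302467 0.49766326004529177 tilt 0.6313042665368412
[1, 0.9, 0.17, 0.24, -8.7, 1, 0.87, 0.31, 0.24, -8.7]
end [0.455 0.3   0.26 ] [-0.035  0.999 -0.002]
```

Valve at about 45–46°, which is good. On to the view above the rack.

play_rows(
  deltas=[1,0.9,0.2,0.3,-8.7,1,0.85,0.3,0.3,-8.7,1,0,0,0,0],
)

```text
clock: 11.68
eef_pos: [0.4535, 0.3029, 0.2439]
tool_rot: [0.689, 0.725, -0.002, 0.004]
ft_force: [-0.8, -0.6, 0.1]
grip_width: 0.0852
```

```bash
python3 st.py; python3 - <<'E'
from h import *
import pickle
c=cam('wrist','w4.png'); pickle.dump(c,open('cw4.pkl','wb'))
E
```

```text
t 11.675 p [0.4535 0.3029 0.2439] q [ 0.594  0.329  0.158  1.402 -0.009  0.544] w 0.0852 F [-0.8 -0.6  0.1]
x [-0.05   0.999 -0.009] y [0.999 0.05  0.002] z [ 0.003 -0.009 -1.   ]
yaw 92.86869696509517 lever by yaw 362.8686969650952 by pos 117.48950832075381 0.55806418863737 tilt 0.5231158239041898
```

View pics/w4.png

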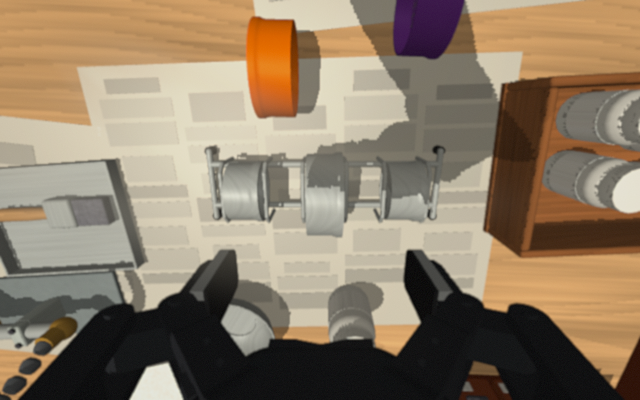

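```bash
python3 - <<'E'
from h import *
import pickle
from scipy.optimize import least_squares
c=pickle.load(open('cw4.pkl','rb'))
# end-bar ends, same height z (feet ~0?)
for z in(.0,.012,.02):
    e=atz(c,[[209,150],[216.5,216],[438,150],[433,217]],z); m=e.mean(0);d=(e[2]+e[3]-e[0]-e[1])/2
    print(z,e[:,:2].round(3).tolist(),m[:2].round(4),np.linalg.norm(d).round(3),np.degrees(np.arctan2(d[1],d[0])))
t=np.linspace(0,2*np.pi,400)
def sil(v):
    y=np.radians(v[2]);a=np.array([np.cos(y),np.sin(y),0]);b=np.array([-a[1],a[0],0]);C=np.array([v[0],v[1],.061])
    P=np.concatenate([C+s*.02*a+.05*(np.outer(np.cos(t),b)+np.outer(np.sin(t),[0,0,1])) for s in(-1,1)])
    u=proj(c,P); return np.array([u[:,0].min(),u[:,0].max(),u[:,1].min(),u[:,1].max()])
for yaw in(92,94):
    g=least_squares(lambda w:sil([*w,yaw])-[303,348,151,237],[.465,.308]);print(yaw,g.x,g.fun.round(1))
s,p=bot.get_obs(),0
E
```

```text
0.0 [[0.439, 0.149], [0.533, 0.154], [0.423, 0.456], [0.518, 0.465]] [0.4784 0.306 ] 0.309 92.83378707154307
0.012 [[0.437, 0.154], [0.529, 0.158], [0.422, 0.451], [0.514, 0.46]] [0.4752 0.3058] 0.3 92.83378707154306
0.02 [[0.435, 0.157], [0.525, 0.161], [0.421, 0.448], [0.511, 0.457]] [0.4732 0.3057] 0.293 92.83378707154307
92 [0.47405425 0.3070556 ] [ 2.5 -2.5 -0.1  0. ]
94 [0.47408428 0.30754803] [ 2.5 -2.5 -0.1  0. ]
```

Large sieve centre is at (0.474,0.307), yaw 92.8°. This agrees with the rack's middle from the end bars and with the 300 mm length. Descending.

play_rows(
  deltas=[0.8,0.05,0.3,0.5,0,0.8,0,0.05,0.8,0,0.8,0,0,0.7,0,0.8,0,0,0,0],
)

```text
clock: 12.22
eef_pos: [0.4734, 0.2996, 0.1238]
tool_rot: [0.693, 0.721, -0.002, 0.005]
ft_force: [0.2, 0.4, 0.4]
grip_width: 0.0681
```

```bash
python3 st.py; python3 -c "
from plan import *
plan([(.474,.307,.078)],0,.8)"
```

```text
t 12.225 p [0.4734 0.2996 0.1238] q [ 0.57   0.427 -0.018  1.128 -0.011  0.53 ] w 0.0681 F [0.2 0.4 0.4]
x [-0.04   0.999 -0.01 ] y [0.999 0.04  0.004] z [ 0.004 -0.01  -1.   ]
yaw 92.30068452219949 lever by yaw 362.3006845221995 by pos 115.79162905298563 0.54616936179892 tilt 0.6341256396750689
[0.8, 0.13, 0.01, 0.76, 0.0]
end [0.474 0.307 0.078] [-0.04   0.999 -0.01 ]
```

play_rows(
  deltas=[0.8,0.13,0,0.1,-0.5,0.8,0,0,0.4,0,0.8,0,0,0.2,0,0.8,0,0,0.1,0,0.8,0,0,0,0],
)

```text
clock: 12.85
eef_pos: [0.4781, 0.31, 0.0835]
tool_rot: [0.69, 0.724, 0.005, 0.007]
ft_force: [0.2, 0.4, -0.2]
grip_width: 0.0682
```

```bash
python3 st.py
```

```text
t 12.85 p [0.4781 0.31   0.0835] q [ 0.581  0.47  -0.064  1.024 -0.011  0.533] w 0.0682 F [ 0.2  0.4 -0.2]
x [-0.047  0.999 -0.003] y [0.999 0.047 0.017] z [ 0.017 -0.002 -1.   ]
yaw 92.71539785250361 lever by yaw 362.7153978525036 by pos 114.92361439942273 0.553537251362554 tilt 0.9772582569039711
```

play_rows(
  deltas=[0.8,-0.05,-0.07,0.08,0,0.8,0,0,0,0,0,0,0,0,0,0,0,0,0,0,0,0,0,0,0,0,0,0,0,0],
)

```text
clock: 13.6
eef_pos: [0.4746, 0.3071, 0.0803]
tool_rot: [0.69, 0.724, 0.007, 0.007]
ft_force: [0.3, -0.0, -0.5]
grip_width: 0.0385
```

```bash
python3 st.py
```

```text
t 13.6 p [0.4746 0.3071 0.0803] q [ 0.58   0.463 -0.084  1.007 -0.011  0.533] w 0.0385 F [ 0.3 -0.  -0.5]
x [-0.047  0.999 -0.001] y [0.999 0.047 0.019] z [ 0.019 -0.    -1.   ]
yaw 92.71141202502695 lever by yaw 362.71141202502696 by pos 115.37530695597279 0.5524189891240446 tilt 1.1043579674618211
```

Gripped at about 39 mm. Lifting straight up.

play_rows(
  deltas=[0,0,0,-0.3,0,0,0,0,-0.5,0,0,0,0,-0.6,0,0,0,0,-0.6,0,0,0,0,-0.6,0,0,0,0,-0.5,0],
)

```text
clock: 14.35
eef_pos: [0.4681, 0.3052, 0.2642]
tool_rot: [0.69, 0.724, -0.001, 0.005]
ft_force: [0.7, 0.2, -3.2]
grip_width: 0.0385
```

```bash
python3 st.py; python3 -c "
from plan import *
M=R.from_quat(bot.get_obs()['tool_rot']).as_matrix();a=np.degrees(np.arctan2(M[1,0],M[0,0]))
plan([(.36,.2,.35),(.34,.04,.48)],float(a-7.1),0,step=.04)"
```

```text
t 14.35 p [0.4681 0.3052 0.2642] q [ 0.584  0.349  0.239  1.46  -0.011  0.536] w 0.0385 F [ 0.7  0.2 -3.2]
x [-0.047  0.999 -0.009] y [0.999 0.047 0.006] z [ 0.006 -0.009 -1.   ]
yaw 92.70775800191277 lever by yaw 362.7077580019128 by pos 116.04543240824812 0.5535487798652059 tilt 0.6208522470758527
[0, -0.34, -0.37, -0.29, 7.8, 0, -0.38, -0.33, -0.28, 7.8, 0, -0.42, -0.27, -0.29, 7.8, 0, -0.46, -0.21, -0.28, 7.8, 0, -0.48, -0.15, -0.29, 7.8, 0, -0.4, 0.22, -0.35, 7.8, 0, -0.35, 0.28, -0.36, 7.8, 0, -0.32, 0.32, -0.36, 7.8, 0, -0.27, 0.36, -0.36, 7.8, 0, -0.23, 0.39, -0.35, 7.8, 0, -0.16, 0.42, -0.36, 7.8]
end [0.34 0.04 0.48] [0.993 0.12  0.005]
```

Lifted. Now swing to azimuth 7° with the jaws along the station's x, ready for tilting.

play_rows(
  deltas=[0,-0.35,-0.35,-0.3,7.8,0,-0.4,-0.3,-0.3,7.8,0,-0.4,-0.3,-0.3,7.8,0,-0.45,-0.2,-0.3,7.8,0,-0.5,-0.15,-0.3,7.8,0,-0.4,0.2,-0.35,7.8,0,-0.35,0.3,-0.35,7.8,0,-0.3,0.3,-0.35,7.8,0,-0.25,0.35,-0.35,7.8,0,-0.2,0.4,-0.35,7.8,0,-0.2,0.4,-0.35,7.8],
)

```text
clock: 15.72
eef_pos: [0.3304, 0.0372, 0.4852]
tool_rot: [0.999, 0.038, 0.001, 0.006]
ft_force: [0.0, -0.1, -2.9]
grip_width: 0.0385
```

```bash
python3 st.py; python3 -c "
from plan import *
M=R.from_quat(bot.get_obs()['tool_rot']).as_matrix();a=np.degrees(np.arctan2(M[1,0],M[0,0]))
plan([(.32,.04,.50)],float(a-7.1),0,step=.04)"
```

```text
t 15.725 p [0.3304 0.0372 0.4852] q [ 0.123 -0.053  0.338  1.962 -0.012  1.619] w 0.0385 F [ 0.  -0.1 -2.9]
x [0.997 0.075 0.001] y [ 0.075 -0.997  0.012] z [ 0.002 -0.012 -1.   ]
yaw 4.307274592841374 lever by yaw 274.3072745928414 by pos 148.91913762246568 0.44441619877775274 tilt 0.6850271505478737
[0, -0.17, -0.06, -0.25, -2.8]
end [0.32 0.04 0.5 ] [0.992 0.124 0.   ]
```

play_rows(
  deltas=[0,-0.1,-0.05,-0.3,-2.8,0,0,0,-0.8,0,0,0,0,-1,0,0,0,0,-1,0,0,0,0,-1,0,0,0,0,-1,0,0,0,0,-1,0],
)

```text
clock: 16.6
eef_pos: [0.3093, 0.0376, 0.6224]
tool_rot: [0.992, 0.06, 0.109, -0.002]
ft_force: [-0.2, 0.3, -2.2]
grip_width: 0.0383
```

```bash
python3 st.py
```

```text
t 16.6 p [0.3093 0.0376 0.6224] q [ 0.133 -0.089  0.708  2.149 -0.012  1.581] w 0.0383 F [-0.2  0.3 -2.2]
x [0.969 0.12  0.217] y [ 0.12  -0.993  0.01 ] z [ 0.217  0.017 -0.976]
yaw 7.040314288750724 lever by yaw 277.0403142887507 by pos 150.53065860663062 0.46609769709101684 tilt 12.55623777426904
```

The tilt works: 12.6° outward, plane right. Continuing.

play_rows(
  deltas=[0,0,0,-1,0,0,0,0,-1,0,0,0,0,-1,0,0,0,0,-1,0,0,0,0,-1,0],
)

```text
clock: 17.23
eef_pos: [0.2548, 0.03, 0.6951]
tool_rot: [0.973, 0.06, 0.223, -0.01]
ft_force: [0.2, -0.5, -2.4]
grip_width: 0.0383
```

```bash
python3 st.py
```

```text
t 17.225 p [0.2548 0.03   0.6951] q [ 0.128 -0.235  0.793  2.149 -0.009  1.573] w 0.0383 F [ 0.2 -0.5 -2.4]
x [0.894 0.113 0.435] y [ 0.122 -0.993  0.007] z [ 0.432  0.046 -0.901]
yaw 7.179412367377925 lever by yaw 277.17941236737795 by pos 154.5390749553895 0.5143162201928907 tilt 25.761794232189203
```

play_rows(
  deltas=[0,0,0,-1,0,0,0,0,-1,0,0,0,0,-1,0],
)

```text
clock: 17.6
eef_pos: [0.2234, 0.0289, 0.7517]
tool_rot: [0.949, 0.049, 0.313, -0.006]
ft_force: [-1.5, 0.9, -2.1]
grip_width: 0.0385
```

```bash
python3 st.py
```

```text
t 17.6 p [0.2234 0.0289 0.7517] q [ 0.353 -0.305  0.891  2.149 -0.166  1.768] w 0.0385 F [-1.5  0.9 -2.1]
x [0.799 0.089 0.594] y [ 0.096 -0.995  0.019] z [ 0.593  0.042 -0.804]
yaw 6.329931737039317 lever by yaw 276.3299317370393 by pos 156.19708165706518 0.5452381318943414 tilt 36.47573669578473
```

Tilt is 36.5° with the plane right, trim later. Moving towards a waypoint short of the nozzle.

```bash
python3 -c "
from plan import *
plan([(.36,-.04,.50),(.45,-.083,.36)],-0.8,0,step=.045)"
```

```text
[0, -0.11, 0.18, 0.67, -0.1, 0, -0.11, 0.19, 0.67, -0.1, 0, -0.11, 0.18, 0.66, -0.1, 0, -0.11, 0.18, 0.67, -0.1, 0, -0.12, 0.18, 0.67, -0.1, 0, -0.11, 0.19, 0.67, -0.1, 0, -0.11, 0.18, 0.66, -0.1, 0, -0.07, 0.2, 0.69, -0.1, 0, -0.06, 0.2, 0.68, -0.1, 0, -0.07, 0.21, 0.69, -0.1, 0, -0.06, 0.2, 0.68, -0.1]
end [ 0.45  -0.083  0.36 ] [0.797 0.108 0.594]
```

play_rows(
  deltas=[0,-0.1,0.2,0.65,-0.1,0,-0.1,0.2,0.65,-0.1,0,-0.1,0.2,0.65,-0.1,0,-0.1,0.2,0.65,-0.1,0,-0.1,0.2,0.65,-0.1,0,-0.1,0.2,0.65,-0.1,0,-0.1,0.2,0.65,-0.1,0,-0.05,0.2,0.65,-0.1,0,0,0,0,0],
)

```text
clock: 18.73
eef_pos: [0.3843, -0.0224, 0.4817]
tool_rot: [0.941, 0.098, 0.323, -0.019]
ft_force: [-0.3, 0.1, -2.7]
grip_width: 0.0384
```

```bash
cat > tgt.py <<'E'
from h import *
import sys
yaw=np.radians(7.1); N=np.array([.635,-.061,.235])
d=np.array([-np.cos(np.radians(35))*np.cos(yaw),-np.cos(np.radians(35))*np.sin(yaw),-np.sin(np.radians(35))])
if __name__=='__main__':
    o=bot.get_obs();M=R.from_quat(o['tool_rot']).as_matrix();p=np.array(o['eef_pos'])
    C=p+.0193*M[:,2]; T=N+.08*d
    print('t',o['clock'],'centre',C.round(4),'target',T.round(4),'units',(M.T@(T-C)/.06).round(2),'axis err deg',np.degrees(np.arccos(-M[:,0]@d)).round(2))
    e=M.T@(-d); print('need rot about tool y (+ = tilt less?) z-comp',np.degrees(e[2]).round(2),'about z: y-comp',np.degrees(e[1]).round(2),'dist along',((C-N)@d).round(4),'off',np.linalg.norm(np.cross(C-N,d)).round(4),'F',np.round(o['ft_force'],1),'w',o['grip_width'])
E
python3 tgt.py; python3 st.py
```

```text
t 18.725 centre [ 0.396  -0.0205  0.4665] target [ 0.57   -0.0691  0.1891] units [-0.73  1.24  5.33] axis err deg 5.18
need rot about tool y (+ = tilt less?) z-comp 2.79 about z: y-comp 4.36 dist along 0.0574 off 0.3302 F [-0.3  0.1 -2.7] w 0.03842683268962726
t 18.725 p [ 0.3843 -0.0224  0.4817] q [-0.255 -0.469 -0.169  1.254  0.251  1.189] w 0.0384 F [-0.3  0.1 -2.7]
x [0.772 0.172 0.612] y [ 0.196 -0.98   0.028] z [ 0.605  0.099 -0.79 ]
yaw 12.545914939545877 lever by yaw 282.54591493954587 by pos 153.6164404633538 0.377523949525885 tilt 37.808160418289575
```

Orientation drifted a little: tilt 2.8° too much, and 4.4° about tool z, which is easy to fix. I'll test whether a quick retreat trims the tilt.

play_rows(
  deltas=[0,0,0.2,-1,4.4,0,0,0.2,-1,0,0,0,0,0,0],
)

```text
clock: 19.1
eef_pos: [0.3114, -0.0572, 0.5776]
tool_rot: [0.945, 0.061, 0.32, -0.031]
ft_force: [0.8, -0.1, -2.8]
grip_width: 0.0385
```

```bash
python3 tgt.py; python3 st.py
```

```text
t 19.1 centre [ 0.323  -0.0553  0.5623] target [ 0.57   -0.0691  0.1891] units [-0.57  0.9   7.39] axis err deg 2.53
need rot about tool y (+ = tilt less?) z-comp 2.53 about z: y-comp -0.09 dist along 0.0653 off 0.4475 F [ 0.8 -0.1 -2.8] w 0.03853107610276277
t 19.1 p [ 0.3114 -0.0572  0.5776] q [-0.593 -0.454  0.13   1.644  0.43   0.963] w 0.0385 F [ 0.8 -0.1 -2.8]
x [0.787 0.095 0.609] y [ 0.135 -0.991 -0.019] z [ 0.602  0.098 -0.793]
yaw 6.9155212055824355 lever by yaw 276.9155212055824 by pos 162.07917625392147 0.4320362017129873 tilt 37.54822067611274
```

play_rows(
  deltas=[0,0,0.2,0.4,0,0,0,0.1,0.4,0,0,0,0.1,0.4,0,0,0,0.1,0.4,0,0,0,0.1,0.4,0,0,0,0,0,0],
)

```text
clock: 19.85
eef_pos: [0.3903, -0.0792, 0.4826]
tool_rot: [0.943, 0.064, 0.324, -0.028]
ft_force: [-0.5, 0.5, -2.2]
grip_width: 0.0387
```

```bash
python3 tgt.py; python3 st.py
```

```text
t 19.85 centre [ 0.4021 -0.0773  0.4673] target [ 0.57   -0.0691  0.1891] units [-0.65  0.3   5.37] axis err deg 2.97
need rot about tool y (+ = tilt less?) z-comp 2.95 about z: y-comp 0.36 dist along 0.0577 off 0.3243 F [-0.5  0.5 -2.2] w 0.0387211489607648
t 19.85 p [ 0.3903 -0.0792  0.4826] q [-0.482 -0.409 -0.133  1.286  0.373  1.062] w 0.0387 F [-0.5  0.5 -2.2]
x [0.782 0.103 0.615] y [ 0.139 -0.99  -0.011] z [ 0.608  0.094 -0.788]
yaw 7.49272056746183 lever by yaw 277.49272056746184 by pos 161.51515822398093 0.35029092868286876 tilt 37.965046580812896
```

Orientation holds steady in transit. Tilt still needs -3°. Pulling inward at the folded-elbow limit should rotate it inward, so I'll line up on azimuth 8° and try.

play_rows(
  deltas=[0,-0.3,-0.6,0.2,0,0,-0.3,-0.6,0.2,0,0,-0.3,-0.6,0.2,0,0,-0.3,-0.5,0.2,0,0,-0.6,0,0.3,0,0,-0.6,0,0.3,0],
)

```text
clock: 20.6
eef_pos: [0.3087, 0.0583, 0.3358]
tool_rot: [0.94, 0.068, 0.333, -0.032]
ft_force: [0.4, 0.1, -2.6]
grip_width: 0.0386
```

```bash
python3 tgt.py; python3 st.py
```

```text
t 20.6 centre [0.3207 0.0603 0.3209] target [ 0.57   -0.0691  0.1891] units [1.58 2.78 4.06] axis err deg 4.13
need rot about tool y (+ = tilt less?) z-comp 4.05 about z: y-comp 0.75 dist along 0.194 off 0.2885 F [ 0.4  0.1 -2.6] w 0.03860479466201413
t 20.6 p [0.3087 0.0583 0.3358] q [ 0.217 -0.733 -0.644  0.979 -0.032  1.632] w 0.0386 F [ 0.4  0.1 -2.6]
x [0.769 0.107 0.63 ] y [ 0.149 -0.989 -0.014] z [ 0.622  0.105 -0.776]
yaw 7.930786623386572 lever by yaw 277.93078662338655 by pos 149.0586713290422 0.4828621330951889 tilt 39.08491474823293
```

play_rows(
  deltas=[0,-0.8,0,0.2,0,0,-0.8,0,0.2,0,0,-0.6,0,0.2,0],
)

```text
clock: 20.98
eef_pos: [0.227, 0.049, 0.224]
tool_rot: [0.939, 0.069, 0.335, -0.034]
ft_force: [0.0, 0.8, -1.5]
grip_width: 0.0387
```

```bash
python3 tgt.py; python3 st.py
```

```text
t 20.975 centre [0.2391 0.0511 0.2091] target [ 0.57   -0.0691  0.1891] units [3.79 2.83 3.48] axis err deg 4.45
need rot about tool y (+ = tilt less?) z-comp 4.36 about z: y-comp 0.83 dist along 0.3253 off 0.2533 F [ 0.   0.8 -1.5] w 0.03870951159414622
t 20.975 p [0.227 0.049 0.224] q [ 0.391 -0.995 -0.943  0.946 -0.136  1.766] w 0.0387 F [ 0.   0.8 -1.5]
x [0.765 0.107 0.635] y [ 0.153 -0.988 -0.018] z [ 0.625  0.111 -0.773]
yaw 7.991404218927584 lever by yaw 277.9914042189276 by pos 154.2774061503662 0.5503972226386267 tilt 39.406058990517096
```

play_rows(
  deltas=[0,-0.6,0,0,0,0,-0.4,0,0,0],
)

```text
clock: 21.22
eef_pos: [0.1931, 0.0481, 0.1977]
tool_rot: [0.947, 0.061, 0.314, -0.034]
ft_force: [-1.6, 1.2, -3.9]
grip_width: 0.0383
```

```bash
python3 tgt.py; python3 st.py
```

```text
t 21.225 centre [0.2045 0.0501 0.1822] target [ 0.57   -0.0691  0.1891] units [4.72 2.8  3.3 ] axis err deg 1.86
need rot about tool y (+ = tilt less?) z-comp 1.84 about z: y-comp -0.25 dist along 0.369 off 0.2536 F [-1.6  1.2 -3.9] w 0.038301360186411046
t 21.225 p [0.1931 0.0481 0.1977] q [ 0.882 -1.015 -0.965  1.104 -0.401  2.217] w 0.0383 F [-1.6  1.2 -3.9]
x [0.795 0.094 0.599] y [ 0.137 -0.99  -0.027] z [ 0.591  0.104 -0.8  ]
yaw 6.720270933277787 lever by yaw 276.7202709332778 by pos 155.7690046738781 0.5802389633939297 tilt 36.87352431093915
```

That works: axis error down to 1.9°. One more small pull, then head out to the waypoint.

play_rows(
  deltas=[0,-0.4,0,0,0],
)

```text
clock: 21.35
eef_pos: [0.1763, 0.0486, 0.1839]
tool_rot: [0.954, 0.056, 0.292, -0.035]
ft_force: [-0.7, -0.2, -2.1]
grip_width: 0.0383
```

```bash
python3 tgt.py; python3 -c "
from plan import *
plan([(.45,-.07,.33)],-.2,0,step=.04)"
```

```text
t 21.35 centre [0.187  0.0506 0.168 ] target [ 0.57   -0.0691  0.1891] units [5.28 2.78 3.04] axis err deg 1.28
need rot about tool y (+ = tilt less?) z-comp -0.87 about z: y-comp -0.94 dist along 0.3913 off 0.254 F [-0.7 -0.2 -2.1] w 0.03833049582848783
[0, 0.55, 0.27, 0.03, -0.0, 0, 0.55, 0.28, 0.04, -0.0, 0, 0.55, 0.27, 0.03, -0.0, 0, 0.55, 0.27, 0.04, -0.0, 0, 0.55, 0.28, 0.03, -0.0, 0, 0.55, 0.27, 0.04, -0.0, 0, 0.55, 0.27, 0.03, -0.0, 0, 0.55, 0.28, 0.03, -0.0, 0, 0.55, 0.27, 0.04, -0.0]
end [ 0.45 -0.07  0.33] [0.824 0.087 0.561]
```

play_rows(
  deltas=[0,0.6,0.2,0,-0.9,0,0.6,0.3,0,0,0,0.6,0.3,0,0,0,0.6,0.3,0,0,0,0.6,0.3,0,0,0,0.5,0.3,0,0,0,0.5,0.3,0,0,0,0.5,0.3,0,0,0,0,0,0,0],
)

```text
clock: 22.48
eef_pos: [0.3434, -0.0111, 0.277]
tool_rot: [0.962, 0.084, 0.258, -0.037]
ft_force: [-0.4, 0.5, -1.8]
grip_width: 0.0381
```

```bash
python3 tgt.py; python3 st.py
```

```text
t 22.475 centre [ 0.3528 -0.0089  0.2603] target [ 0.57   -0.0691  0.1891] units [2.35 1.67 2.69] axis err deg 5.22
need rot about tool y (+ = tilt less?) z-comp -4.9 about z: y-comp 1.79 dist along 0.2096 off 0.1976 F [-0.4  0.5 -1.8] w 0.03809848929374436
t 22.475 p [ 0.3434 -0.0111  0.277 ] q [-0.231 -0.499 -0.634  0.954  0.225  1.222] w 0.0381 F [-0.4  0.5 -1.8]
x [0.853 0.142 0.503] y [ 0.18  -0.983 -0.027] z [ 0.49   0.114 -0.864]
yaw 9.477058325558911 lever by yaw 279.4770583255589 by pos 154.62921326886476 0.4171765092346973 tilt 30.228251552605762
```

play_rows(
  deltas=[0,0.4,0.3,0.2,1.8,0,0.5,0.3,0.2,0,0,0.5,0.3,0.2,0,0,0.4,0.3,0.2,0,0,0.3,0.3,0.2,0,0,0,0,0,0],
)

```text
clock: 23.22
eef_pos: [0.4969, -0.0749, 0.2898]
tool_rot: [0.962, 0.072, 0.26, -0.042]
ft_force: [-0.6, 0.1, -2.8]
grip_width: 0.0384
```

```bash
python3 tgt.py; python3 st.py
```

```text
t 23.225 centre [ 0.5065 -0.0726  0.2732] target [ 0.57   -0.0691  0.1891] units [0.2  0.17 1.74] axis err deg 4.62
need rot about tool y (+ = tilt less?) z-comp -4.6 about z: y-comp 0.33 dist along 0.0837 off 0.1054 F [-0.6  0.1 -2.8] w 0.03840693591149555
t 23.225 p [ 0.4969 -0.0749  0.2898] q [-0.309 -0.128 -0.376  0.855  0.266  1.176] w 0.0384 F [-0.6  0.1 -2.8]
x [0.854 0.117 0.506] y [ 0.16  -0.986 -0.043] z [ 0.494  0.118 -0.861]
yaw 7.780159007767646 lever by yaw 277.7801590077677 by pos 152.80025227463895 0.2512301219205866 tilt 30.541641935406012
```

Small drift now. Start-stop descents earlier added about 1° of outward tilt each, so I'll use that on the way down (104 mm still to go).

play_rows(
  deltas=[0,0,0,0.4,0.3,0,0,0,0,0,0,0,0,0.4,0,0,0,0,0,0],
)

```text
clock: 23.72
eef_pos: [0.5181, -0.066, 0.2512]
tool_rot: [0.962, 0.071, 0.261, -0.043]
ft_force: [-0.6, -0.2, -1.7]
grip_width: 0.0381
```

```bash
python3 tgt.py; python3 st.py
```

```text
t 23.725 centre [ 0.5276 -0.0637  0.2346] target [ 0.57   -0.0691  0.1891] units [0.21 0.24 0.99] axis err deg 4.52
need rot about tool y (+ = tilt less?) z-comp -4.51 about z: y-comp 0.21 dist along 0.0878 off 0.0619 F [-0.6 -0.2 -1.7] w 0.03806399752807469
t 23.725 p [ 0.5181 -0.066   0.2512] q [-0.272 -0.069 -0.429  0.734  0.251  1.213] w 0.0381 F [-0.6 -0.2 -1.7]
x [0.854 0.115 0.508] y [ 0.16  -0.986 -0.046] z [ 0.495  0.12  -0.86 ]
yaw 7.646287654526354 lever by yaw 277.64628765452636 by pos 148.55500352584883 0.23717729772113344 tilt 30.63819067739286
```

Little effect here. I'll repeat the reliable trick: back up to the q4 limit, add about 3–4°, and return (34 s left).

```bash
python3 -c "
from plan import *
plan([(.44,-.05,.37),(.29,.045,.64)],0,0,step=.055)"
```

```text
[0, -0.03, -0.19, -0.77, 0.0, 0, -0.02, -0.18, -0.77, 0.0, 0, -0.03, -0.19, -0.78, 0.0, 0, 0.06, -0.36, -0.82, 0.0, 0, 0.05, -0.36, -0.82, 0.0, 0, 0.06, -0.36, -0.82, 0.0, 0, 0.05, -0.37, -0.82, 0.0, 0, 0.06, -0.36, -0.82, 0.0, 0, 0.05, -0.36, -0.82, 0.0]
end [0.29  0.045 0.64 ] [0.854 0.115 0.508]
```

play_rows(
  deltas=[0,0,-0.2,-0.8,0,0,0,-0.2,-0.8,0,0,0,-0.2,-0.8,0,0,0.05,-0.35,-0.8,0,0,0.05,-0.35,-0.8,0,0,0.05,-0.35,-0.8,0,0,0.05,-0.35,-0.8,0,0,0.05,-0.35,-0.8,0,0,0.05,-0.35,-0.8,0],
)

```text
clock: 24.85
eef_pos: [0.2693, 0.0481, 0.6617]
tool_rot: [0.959, 0.071, 0.269, -0.043]
ft_force: [1.0, 0.6, -2.0]
grip_width: 0.0388
```

```bash
python3 tgt.py; python3 st.py
```

```text
t 24.85 centre [0.2792 0.0504 0.6453] target [ 0.57   -0.0691  0.1891] units [-0.1   3.07  8.71] axis err deg 3.5
need rot about tool y (+ = tilt less?) z-comp -3.49 about z: y-comp 0.21 dist along 0.0426 off 0.5528 F [ 1.   0.6 -2. ] w 0.03882682876846394
t 24.85 p [0.2693 0.0481 0.6617] q [ 0.099 -0.376  0.505  1.903  0.07   1.543] w 0.0388 F [ 1.   0.6 -2. ]
x [0.845 0.112 0.523] y [ 0.159 -0.986 -0.045] z [ 0.511  0.121 -0.851]
yaw 7.581211774538385 lever by yaw 277.58121177453836 by pos 152.2198638913005 0.510165633690427 tilt 31.655472457762265
```

play_rows(
  deltas=[0,0.5,0,-0.8,0,0,0.5,0,-0.8,0,0,0.5,0,-0.8,0],
)

```text
clock: 25.22
eef_pos: [0.2722, 0.0519, 0.7736]
tool_rot: [0.945, 0.073, 0.315, -0.046]
ft_force: [-0.1, -0.7, -3.2]
grip_width: 0.0391
```

```bash
python3 tgt.py; python3 st.py
```

```text
t 25.225 centre [0.2836 0.0545 0.7582] target [ 0.57   -0.0691  0.1891] units [-2.17  3.2  10.1 ] axis err deg 2.15
need rot about tool y (+ = tilt less?) z-comp 2.03 about z: y-comp 0.69 dist along -0.0261 off 0.6403 F [-0.1 -0.7 -3.2] w 0.03906145253833992
t 25.225 p [0.2722 0.0519 0.7736] q [ 0.127 -0.188  1.038  2.15   0.056  1.563] w 0.0391 F [-0.1 -0.7 -3.2]
x [0.791 0.108 0.603] y [ 0.166 -0.985 -0.04 ] z [ 0.59   0.132 -0.797]
yaw 7.810162961157743 lever by yaw 277.81016296115774 by pos 151.787147070724 0.5106941819426465 tilt 37.16499695444314
```

Now 2° over. Moving outward tends to reduce tilt, so I'll return along an outward-then-down path.

play_rows(
  deltas=[0,0.7,0.2,0.5,0,0,0.6,0.3,0.6,0,0,0.3,0.3,0.8,0],
)

```text
clock: 25.6
eef_pos: [0.4145, 0.0316, 0.7529]
tool_rot: [0.94, 0.076, 0.33, -0.047]
ft_force: [1.0, 0.4, -2.4]
grip_width: 0.0384
```

```bash
python3 tgt.py; python3 st.py
```

```text
t 25.6 centre [0.4264 0.0343 0.7378] target [ 0.57   -0.0691  0.1891] units [-4.09  2.45  8.34] axis err deg 3.98
need rot about tool y (+ = tilt less?) z-comp 3.8 about z: y-comp 1.16 dist along -0.1285 off 0.5375 F [ 1.   0.4 -2.4] w 0.03842832498544404
t 25.6 p [0.4145 0.0316 0.7529] q [-0.045 -0.07   0.942  1.92   0.166  1.421] w 0.0384 F [ 1.   0.4 -2.4]
x [0.771 0.112 0.627] y [ 0.174 -0.984 -0.037] z [ 0.613  0.138 -0.778]
yaw 8.295390725896633 lever by yaw 278.29539072589665 by pos 144.3493230893036 0.37918541820480806 tilt 38.945213420251996
```

Limit pushes have an after-effect (+3.8° now). A short touch of the inner-low limit takes tilt off, so I'll go there, pull gently, and let it settle.

```bash
python3 -c "
from plan import *
plan([(.36,.055,.45),(.235,.05,.235)],1,0,step=.052)"
```

```text
[0, -0.64, -0.06, 0.57, 0.1, 0, -0.63, -0.06, 0.57, 0.1, 0, -0.64, -0.05, 0.57, 0.1, 0, -0.64, -0.06, 0.57, 0.1, 0, -0.64, -0.05, 0.57, 0.1, 0, -0.64, -0.06, 0.57, 0.1, 0, -0.77, -0.02, 0.3, 0.1, 0, -0.77, -0.02, 0.3, 0.1, 0, -0.77, -0.02, 0.3, 0.1, 0, -0.78, -0.01, 0.3, 0.1, 0, -0.77, -0.02, 0.3, 0.1]
end [0.235 0.05  0.235] [0.774 0.093 0.627]
```

play_rows(
  deltas=[0,-0.65,-0.05,0.55,0.1,0,-0.65,-0.05,0.55,0.1,0,-0.65,-0.05,0.55,0.1,0,-0.65,-0.05,0.55,0.1,0,-0.65,-0.05,0.55,0.1,0,-0.65,-0.05,0.55,0.1,0,-0.75,0,0.3,0.1,0,-0.75,0,0.3,0.1,0,-0.75,0,0.3,0.1,0,-0.7,0,0.3,0.1,0,0,0,0,0],
)

```text
clock: 26.98
eef_pos: [0.2442, 0.0441, 0.28]
tool_rot: [0.939, 0.069, 0.334, -0.051]
ft_force: [0.2, 0.1, -1.8]
grip_width: 0.0386
```

```bash
python3 tgt.py; python3 st.py
```

```text
t 26.975 centre [0.2561 0.0468 0.2652] target [ 0.57   -0.0691  0.1891] units [3.03 2.82 3.95] axis err deg 4.37
need rot about tool y (+ = tilt less?) z-comp 4.36 about z: y-comp 0.24 dist along 0.2798 off 0.2789 F [ 0.2  0.1 -1.8] w 0.038621933068779445
t 26.975 p [0.2442 0.0441 0.28  ] q [ 0.018 -0.929 -0.803  1.017  0.131  1.489] w 0.0386 F [ 0.2  0.1 -1.8]
x [0.767 0.095 0.634] y [ 0.163 -0.985 -0.05 ] z [ 0.62   0.142 -0.771]
yaw 7.052867126268448 lever by yaw 277.05286712626844 by pos 154.00653113414626 0.5324780718392298 tilt 39.5155889436927
```

play_rows(
  deltas=[0,-0.6,0,0.1,0,0,-0.6,0,0.1,0,0,0,0,0,0],
)

```text
clock: 27.35
eef_pos: [0.2069, 0.0349, 0.2448]
tool_rot: [0.939, 0.071, 0.332, -0.047]
ft_force: [0.0, 0.1, -1.2]
grip_width: 0.0381
```

```bash
python3 tgt.py; python3 st.py
```

```text
t 27.35 centre [0.2188 0.0375 0.2298] target [ 0.57   -0.0691  0.1891] units [3.89 2.75 3.9 ] axis err deg 4.12
need rot about tool y (+ = tilt less?) z-comp 4.06 about z: y-comp 0.65 dist along 0.3313 off 0.2705 F [ 0.   0.1 -1.2] w 0.03813239229052889
t 27.35 p [0.2069 0.0349 0.2448] q [-0.302 -1.033 -0.875  1.111  0.318  1.219] w 0.0381 F [ 0.   0.1 -1.2]
x [0.769 0.103 0.631] y [ 0.165 -0.985 -0.04 ] z [ 0.617  0.135 -0.775]
yaw 7.636973208566579 lever by yaw 277.6369732085666 by pos 156.49493981600844 0.562536111464408 tilt 39.19182748265213
```

play_rows(
  deltas=[0,-0.5,0,0,0,0,0,0,0,0],
)

```text
clock: 27.6
eef_pos: [0.1948, 0.0335, 0.2365]
tool_rot: [0.942, 0.085, 0.321, -0.043]
ft_force: [-0.4, 0.0, -2.3]
grip_width: 0.0384
```

```bash
python3 tgt.py; python3 st.py
```

```text
t 27.6 centre [0.2063 0.0361 0.2213] target [ 0.57   -0.0691  0.1891] units [4.16 2.87 3.81] axis err deg 3.46
need rot about tool y (+ = tilt less?) z-comp 2.69 about z: y-comp 2.18 dist along 0.3465 off 0.2708 F [-0.4  0.  -2.3] w 0.03838204605418304
t 27.6 p [0.1948 0.0335 0.2365] q [-0.521 -1.022 -0.872  1.202  0.428  0.985] w 0.0384 F [-0.4  0.  -2.3]
x [0.779 0.132 0.613] y [ 0.188 -0.982 -0.026] z [ 0.598  0.135 -0.79 ]
yaw 9.647253062718898 lever by yaw 279.6472530627189 by pos 157.09419272399836 0.5727494347032704 tilt 37.828107195746384
```

play_rows(
  deltas=[0,-0.5,0,0,2.2,0,0,0,0,0],
)

```text
clock: 27.85
eef_pos: [0.1819, 0.0397, 0.2232]
tool_rot: [0.943, 0.075, 0.32, -0.045]
ft_force: [-0.2, 0.3, -2.1]
grip_width: 0.0386
```

```bash
python3 tgt.py; python3 -c "
from plan import *
plan([(.47,-.07,.33)],0,0,step=.04)"
```

```text
t 27.85 centre [0.1934 0.0422 0.208 ] target [ 0.57   -0.0691  0.1891] units [4.52 2.91 3.75] axis err deg 2.77
need rot about tool y (+ = tilt less?) z-comp 2.58 about z: y-comp 1.01 dist along 0.364 off 0.2718 F [-0.2  0.3 -2.1] w 0.03855131965320736
[0, 0.52, 0.28, 0.14, 0.0, 0, 0.51, 0.29, 0.13, 0.0, 0, 0.52, 0.28, 0.14, 0.0, 0, 0.51, 0.28, 0.13, 0.0, 0, 0.52, 0.29, 0.14, 0.0, 0, 0.52, 0.28, 0.13, 0.0, 0, 0.51, 0.28, 0.14, 0.0, 0, 0.52, 0.29, 0.13, 0.0, 0, 0.51, 0.28, 0.14, 0.0]
end [ 0.47 -0.07  0.33] [0.784 0.113 0.611]
```

play_rows(
  deltas=[0,0.5,0.1,0.1,1,0,0.5,0.2,0.1,0,0,0.5,0.3,0.1,0,0,0.5,0.3,0.1,0,0,0.5,0.3,0.1,0,0,0.5,0.3,0.1,0,0,0,0,0,0],
)

```text
clock: 28.72
eef_pos: [0.3605, 0.0009, 0.3071]
tool_rot: [0.938, 0.116, 0.322, -0.053]
ft_force: [-0.6, 0.6, -2.3]
grip_width: 0.0386
```

```bash
python3 tgt.py; python3 st.py
```

```text
t 28.725 centre [0.3719 0.0043 0.2919] target [ 0.57   -0.0691  0.1891] units [1.25 2.06 3.09] axis err deg 5.96
need rot about tool y (+ = tilt less?) z-comp 2.76 about z: y-comp 5.28 dist along 0.1746 off 0.215 F [-0.6  0.6 -2.3] w 0.03863240874110989
t 28.725 p [0.3605 0.0009 0.3071] q [-0.28  -0.551 -0.65   0.887  0.337  1.148] w 0.0386 F [-0.6  0.6 -2.3]
x [0.765 0.183 0.617] y [ 0.251 -0.968 -0.025] z [ 0.593  0.174 -0.787]
yaw 13.446739219339868 lever by yaw 283.44673921933986 by pos 152.34120833882872 0.4084846351737577 tilt 38.135869295819596
```

Tool-z error is fixable by turning, and the remaining tilt error is 2.8°. Heading to standoff.

play_rows(
  deltas=[0,0.3,0.3,0.2,3,0,0.3,0.3,0.3,2.3,0,0.3,0.35,0.3,0,0,0.3,0.35,0.3,0,0,0.2,0.3,0.3,0,0,0,0,0,0],
)

```text
clock: 29.48
eef_pos: [0.5119, -0.0313, 0.2931]
tool_rot: [0.937, 0.1, 0.324, -0.079]
ft_force: [-1.0, -0.6, -2.2]
grip_width: 0.0386
```

```bash
python3 tgt.py; python3 st.py; python3 - <<'E'
from h import *
import pickle
c=cam('wrist');s=cam('scene');d=cam('side'); pickle.dump((c,s,d),open('c9.pkl','wb'))
f=lambda i,x,y,w,h,k:cv2.resize(i[y:y+h,x:x+w],(w*k,h*k),interpolation=cv2.INTER_CUBIC)
cv2.imwrite('pics/v9.png',np.vstack([np.hstack([f(s['color'],200,150,100,75,4),f(d['color'],290,130,100,75,4)]),np.hstack([cv2.resize(c['color'],(480,300)),np.zeros((300,320,3),np.uint8)])]))
E
```

```text
t 29.475 centre [ 0.5233 -0.0272  0.2781] target [ 0.57   -0.0691  0.1891] units [-0.42  0.98  1.46] axis err deg 4.28
need rot about tool y (+ = tilt less?) z-comp 3.21 about z: y-comp 2.83 dist along 0.0627 off 0.1075 F [-1.  -0.6 -2.2] w 0.03860071219348234
t 29.475 p [ 0.5119 -0.0313  0.2931] q [-0.281 -0.172 -0.485  0.679  0.377  1.19 ] w 0.0386 F [-1.  -0.6 -2.2]
x [0.77  0.137 0.623] y [ 0.239 -0.967 -0.082] z [ 0.591  0.213 -0.778]
yaw 10.120820964709381 lever by yaw 280.12082096470937 by pos 143.31561399699854 0.26228144756351607 tilt 38.92821488445699
```

View pics/v9.png

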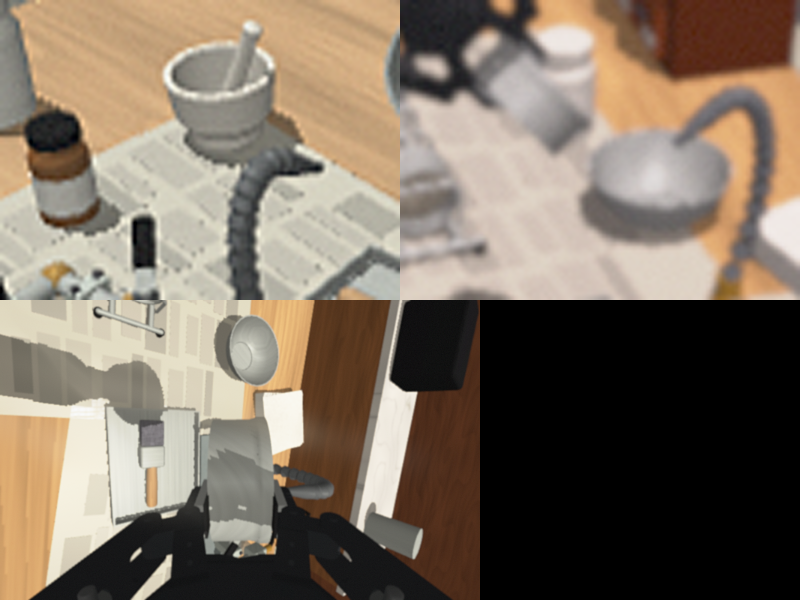

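In the scene crop the mouth is at full-image (280.1,190.6). In the side crop it is at about (359.6,164.8). The sieve sits well in the jaws. Triangulating the mouth.

```bash
python3 - <<'E'
from h import *
import pickle
from scipy.optimize import least_squares
c,s,d=pickle.load(open('c9.pkl','rb'))
for us,ud in(((280.4,190.6),(359.8,164.8)),((279.8,190.6),(359.3,165.5))):
    g=least_squares(lambda P:np.r_[proj(s,P)[0]-us,proj(d,P)[0]-ud],[.635,-.06,.235]); print(g.x.round(4),g.fun.round(1))
for P in((.635,-.061,.235),(.6324,-.0562,.235)):print(proj(s,P),proj(d,P))
# nozzle cone back end 45 mm up: pixel check
from tgt import d as dd
P=np.array([.635,-.061,.235]);print(proj(s,P-.045*dd),proj(d,P-.045*dd))
E
```

```text
[ 0.6327 -0.0578  0.2373] [-1.2  0.5 -1.4 -0.5]
[ 0.6314 -0.0605  0.2359] [-0.9  0.4 -1.  -0.4]
[[277.90277266 191.70205843]] [[359.41379297 165.30838104]]
[[279.73190065 191.93875897]] [[358.15479488 164.65236485]]
[[268.42809793 190.26518768]] [[370.17894826 156.20311322]]
```

Mouth at about (0.633,-0.059,0.235). I have 28 s, so one more inner-limit trim is worthwhile, better aligned (y≈0.075 so q5≈0).

```bash
sed -i 's/\.635,-\.061,\.235/.633,-.059,.235/' tgt.py; python3 -c "
from plan import *
plan([(.42,-.01,.36),(.225,.078,.24)],2.8,0,step=.05)"
```

```text
[0, -0.14, -0.27, -0.56, 0.3, 0, -0.14, -0.27, -0.55, 0.3, 0, -0.14, -0.27, -0.56, 0.3, 0, -0.71, -0.39, -0.01, 0.3, 0, -0.72, -0.4, -0.01, 0.3, 0, -0.72, -0.38, -0.01, 0.3, 0, -0.72, -0.38, -0.01, 0.3, 0, -0.73, -0.38, -0.02, 0.3]
end [0.225 0.078 0.24 ] [0.779 0.095 0.619]
```

play_rows(
  deltas=[0,-0.1,-0.3,-0.6,0.3,0,-0.1,-0.3,-0.6,0.3,0,-0.1,-0.3,-0.6,0.3,0,-0.7,-0.4,0,0.3,0,-0.7,-0.4,0,0.3,0,-0.7,-0.4,0,0.3,0,-0.7,-0.4,0,0.3,0,-0.7,-0.4,0,0.3,0,-0.4,-0.1,0,0.3,0,0,0,0,0],
)

```text
clock: 30.88
eef_pos: [0.2147, 0.0948, 0.2509]
tool_rot: [0.937, 0.089, 0.325, -0.091]
ft_force: [-0.3, -0.0, -1.7]
grip_width: 0.0387
```

```bash
python3 tgt.py; python3 st.py
```

```text
t 30.875 centre [0.2262 0.0992 0.236 ] target [ 0.568  -0.0671  0.1891] units [3.62 4.06 3.35] axis err deg 3.76
need rot about tool y (+ = tilt less?) z-comp 3.57 about z: y-comp 1.17 dist along 0.3141 off 0.3032 F [-0.3 -0.  -1.7] w 0.03870005585253129
t 30.875 p [0.2147 0.0948 0.2509] q [ 0.632 -0.976 -0.875  1.001 -0.166  1.956] w 0.0387 F [-0.3 -0.  -1.7]
x [0.773 0.107 0.625] y [ 0.226 -0.968 -0.113] z [ 0.593  0.229 -0.772]
yaw 7.885331831215382 lever by yaw 277.88533183121535 by pos 150.9004492794537 0.5808669708819292 tilt 39.45592114222513
```

play_rows(
  deltas=[0,-0.5,0.15,0,1,0,-0.5,0.1,0,0,0,-0.5,0.1,0,0,0,0,0,0,0],
)

```text
clock: 31.38
eef_pos: [0.1672, 0.0739, 0.2032]
tool_rot: [0.949, 0.071, 0.293, -0.092]
ft_force: [-0.9, -0.9, -2.9]
grip_width: 0.0387
```

```bash
python3 tgt.py; python3 st.py
```

```text
t 31.375 centre [0.1776 0.0781 0.1876] target [ 0.568  -0.0671  0.1891] units [5.14 3.58 2.99] axis err deg 1.26
need rot about tool y (+ = tilt less?) z-comp -0.1 about z: y-comp -1.26 dist along 0.3835 off 0.2852 F [-0.9 -0.9 -2.9] w 0.03870895321906567
t 31.375 p [0.1672 0.0739 0.2032] q [ 1.302 -1.022 -0.929  1.254 -0.485  2.621] w 0.0387 F [-0.9 -0.9 -2.9]
x [0.818 0.08  0.569] y [ 0.188 -0.973 -0.133] z [ 0.543  0.216 -0.811]
yaw 5.605128909024746 lever by yaw 275.60512890902476 by pos 154.71329052024686 0.6128874599133385 tilt 35.78333619650442
```

Tilt now spot on. Exit gently, with small steps at first.

play_rows(
  deltas=[0,0.25,0,0.05,-0.6,0,0.25,0,0.05,-0.6,0,0.25,0,0.05,0,0,0.3,0.05,0.05,0,0,0.3,0.1,0.05,0,0,0.35,0.15,0.1,0,0,0,0,0,0],
)

```text
clock: 32.25
eef_pos: [0.253, 0.0465, 0.2367]
tool_rot: [0.953, 0.038, 0.292, -0.075]
ft_force: [-0.9, 0.6, -3.6]
grip_width: 0.0385
```

```bash
python3 tgt.py; python3 st.py
```

```text
t 32.25 centre [0.2636 0.0497 0.2209] target [ 0.568  -0.0671  0.1891] units [3.84 2.57 2.91] axis err deg 4.24
need rot about tool y (+ = tilt less?) z-comp -0.28 about z: y-comp -4.23 dist along 0.2973 off 0.2451 F [-0.9  0.6 -3.6] w 0.03847767006855889
t 32.25 p [0.253  0.0465 0.2367] q [-0.039 -0.823 -0.861  0.947  0.187  1.508] w 0.0385 F [-0.9  0.6 -3.6]
x [0.826 0.029 0.562] y [ 0.116 -0.986 -0.12 ] z [ 0.551  0.164 -0.818]
yaw 2.038423345013588 lever by yaw 272.0384233450136 by pos 153.31848200384508 0.5242887279492381 tilt 35.09358795543991
```

Tilt error is only -0.3° now. On to the standoff with the z turn corrected.

play_rows(
  deltas=[0,0.4,0.25,0.1,-1.4,0,0.45,0.3,0.15,-1.4,0,0.45,0.3,0.15,-1.4,0,0.45,0.3,0.15,0,0,0.45,0.3,0.15,0,0,0.45,0.3,0.15,0,0,0.45,0.3,0.15,0,0,0.4,0.3,0.15,0,0,0,0,0,0],
)

```text
clock: 33.38
eef_pos: [0.4918, -0.1084, 0.3001]
tool_rot: [0.949, 0.047, 0.309, -0.044]
ft_force: [-0.2, 0.6, -1.7]
grip_width: 0.0384
```

```bash
python3 tgt.py; python3 st.py
```

```text
t 33.375 centre [ 0.5031 -0.1062  0.2845] target [ 0.568  -0.0671  0.1891] units [-0.03 -0.43  1.98] axis err deg 2.47
need rot about tool y (+ = tilt less?) z-comp 1.35 about z: y-comp -2.07 dist along 0.082 off 0.1218 F [-0.2  0.6 -1.7] w 0.03841615433382607
t 33.375 p [ 0.4918 -0.1084  0.3001] q [-0.425 -0.176 -0.442  0.763  0.35   1.144] w 0.0384 F [-0.2  0.6 -1.7]
x [0.804 0.063 0.591] y [ 0.117 -0.992 -0.054] z [ 0.583  0.113 -0.805]
yaw 4.465456571729654 lever by yaw 274.46545657172965 by pos 160.5151167098708 0.24424018610584924 tilt 36.413676980806436
```

play_rows(
  deltas=[0,0,-0.2,0.2,-1,0,0,-0.15,0.3,-1,0,0,-0.1,0.3,0,0,0,0,0.3,0,0,0,0,0.3,0,0,0,0,0.2,0,0,0,0,0,0],
)

```text
clock: 34.25
eef_pos: [0.5394, -0.0899, 0.2233]
tool_rot: [0.948, 0.052, 0.313, -0.031]
ft_force: [0.1, 0.2, -2.1]
grip_width: 0.0384
```

```bash
python3 tgt.py; python3 st.py
```

```text
t 34.25 centre [ 0.5508 -0.0882  0.2078] target [ 0.568  -0.0671  0.1891] units [ 0.07 -0.31  0.45] axis err deg 1.98
need rot about tool y (+ = tilt less?) z-comp 1.62 about z: y-comp -1.13 dist along 0.0854 off 0.0326 F [ 0.1  0.2 -2.1] w 0.03839901740081778
t 34.25 p [ 0.5394 -0.0899  0.2233] q [-0.315 -0.048 -0.552  0.48   0.272  1.229] w 0.0384 F [ 0.1  0.2 -2.1]
x [0.799 0.079 0.596] y [ 0.117 -0.993 -0.025] z [ 0.59   0.09  -0.802]
yaw 5.659092728358845 lever by yaw 275.6590927283588 by pos 151.24235393234167 0.20855479319277134 tilt 36.63089704321612
```

play_rows(
  deltas=[0,0.05,-0.2,0.2,-1.1,0,0.02,-0.15,0.25,0,0,0,0,0,0],
)

```text
clock: 34.62
eef_pos: [0.5569, -0.0665, 0.2057]
tool_rot: [0.947, 0.061, 0.315, -0.027]
ft_force: [0.1, -0.9, -1.6]
grip_width: 0.0384
```

```bash
python3 tgt.py
```

```text
t 34.625 centre [ 0.5684 -0.0647  0.1902] target [ 0.568  -0.0671  0.1891] units [-0.02  0.04  0.01] axis err deg 1.8
need rot about tool y (+ = tilt less?) z-comp 1.8 about z: y-comp 0.02 dist along 0.0788 off 0.0023 F [ 0.1 -0.9 -1.6] w 0.03838708890747489
```

On target: 79 mm out, 2 mm off the line, 1.8° axis error by kinematics. Visual check with the predicted drum outline and nozzle line overlaid.

```bash
python3 - <<'E'
from h import *
from tgt import N,d
s=cam('scene');e=cam('side');w=cam('wrist')
o=bot.get_obs();M=R.from_quat(o['tool_rot']).as_matrix();C=np.array(o['eef_pos'])+.0193*M[:,2]
t=np.linspace(0,2*np.pi,60)
def dr(c,x,y,W,H,k):
    i=cv2.resize(c['color'][y:y+H,x:x+W],(W*k,H*k),interpolation=cv2.INTER_CUBIC)
    f=lambda P:np.round((proj(c,P)-[x,y]+.5)*k-.5).astype(int)
    for sg in(-.02,.02): cv2.polylines(i,[f(C+sg*M[:,0]+.05*(np.outer(np.cos(t),M[:,1])+np.outer(np.sin(t),M[:,2])))],True,(0,0,255),1)
    cv2.polylines(i,[f(np.array([N,N+.08*d]))],False,(0,255,0),1); return i
cv2.imwrite('pics/v10.png',np.vstack([np.hstack([dr(s,190,140,100,75,4),dr(e,290,130,100,75,4)]),np.hstack([cv2.resize(w['color'],(480,300)),np.zeros((300,320,3),np.uint8)])]))
E
```

```text
(no output)
```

View pics/v10.png

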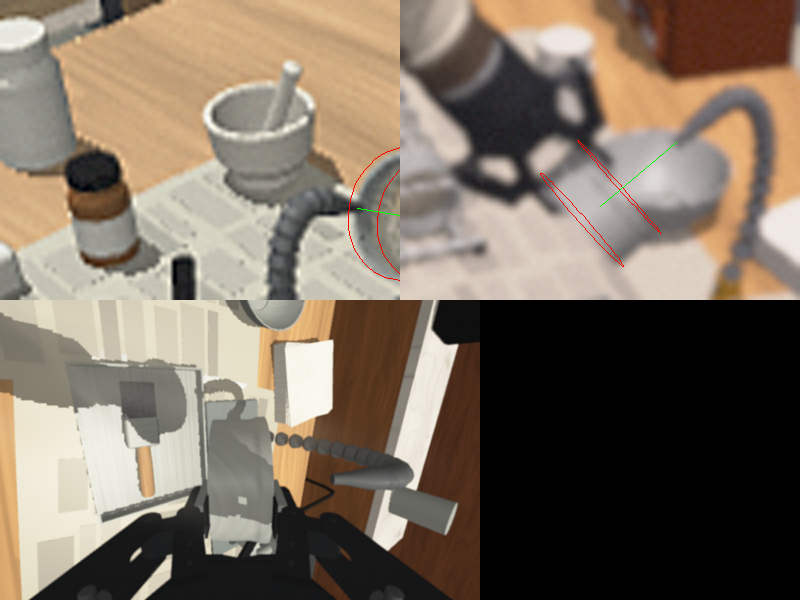

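The side view agrees. The scene crop cuts the drum off, so one wider crop with the lever.

```bash
python3 - <<'E'
from h import *
from tgt import N,d
s=cam('scene')
o=bot.get_obs();M=R.from_quat(o['tool_rot']).as_matrix();C=np.array(o['eef_pos'])+.0193*M[:,2]
t=np.linspace(0,2*np.pi,80);x,y,W,H,k=215,145,130,100,6
i=cv2.resize(s['color'][y:y+H,x:x+W],(W*k,H*k),interpolation=cv2.INTER_CUBIC)
f=lambda P:np.round((proj(s,P)-[x,y]+.5)*k-.5).astype(int)
for sg in(.02,): cv2.polylines(i,[f(C+sg*M[:,0]+.05*(np.outer(np.cos(t),M[:,1])+np.outer(np.sin(t),M[:,2])))],True,(0,0,255),1)
cv2.polylines(i,[f(np.array([N,N+.08*d]))],False,(0,255,0),1)
cv2.imwrite('pics/v11.png',i)
for a in('M0','C'): pass
for dv,n in((M[:,1],'y'),(M[:,2],'z'),(M[:,0],'x')): print(n,(f(C+.01*dv)-f(C))[0])
E
```

```text
y [-16  -6]
z [-7 18]
x [-11  -3]
```

View pics/v11.png

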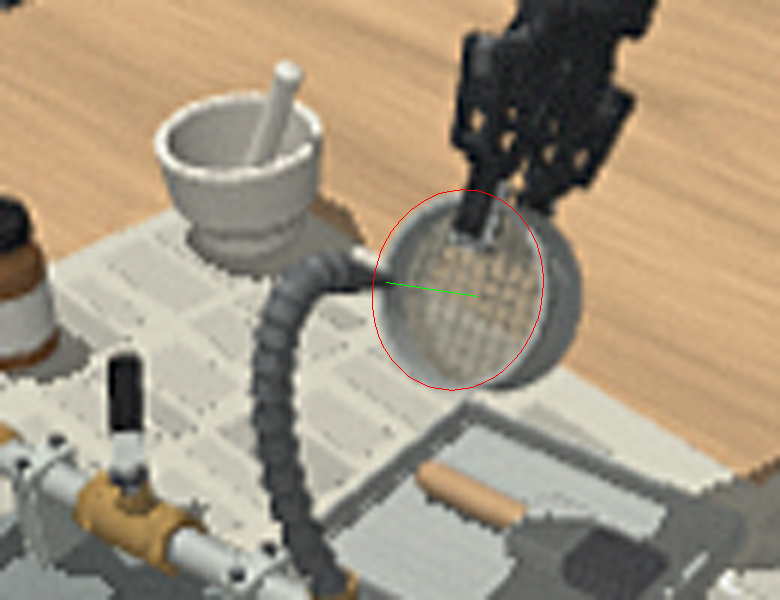

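The front rim matches the prediction to about 3 mm, the mouth points at the mesh's middle, and the lever stays half open. All is clear and still, so I'm handing in.

```bash
python3 -c "
from h import *
import subprocess
o=bot.get_obs();print(np.abs(o['joint_vel']).max(),o['grip_width'],o['clock']);print(ticket.job_done())"; python3 tgt.py
```

```text
0.0063245022365756125 0.03837115327362392 34.825
the job is handed in; nothing more can be done
None
the job is handed in; nothing more can be done
```

The job is handed in at 34.8 s. The valve is half open and the arm is holding the large sieve still in front of the nozzle.

**What I did**
- I pinched the valve lever and turned it from about 20° to half open.
- I took the large sieve from the middle slot of the rack and tilted it towards the nozzle. The moves can't tilt the tool directly, so I set the tilt by pushing the arm against its joint limits in free space.

**Last checks**
- **Valve:** the tool pose at release gave 45°. The wrist picture afterwards gave 46.2°. The lever looked untouched in the last picture.
- **Sieve position:** from the arm's pose, its middle is 79 mm in front of the mouth and about 2 mm off the nozzle's line.
- **Sieve angle:** the mesh is 1.8° from square, all of it too much tilt. I left it, because further trimming risked making it worse.
- **Grip:** 38 mm wide and holding, with joint speeds near zero.

**Where the checks disagreed**
- The side view matched my predicted outline. The scene view showed the sieve about 3 mm and the mouth about 6 mm from where I predicted. The true offset from the nozzle's line may therefore be 3–5 mm rather than 2 mm.
- In the pictures, the sieve was clear of the rack and station. The mortar, amber jar and brush looked where they had been. I did not re-measure the loose things.

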